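# Load, seal and pump down a vacuum drying chamber

### The arm

A 6-joint arm with a two-finger parallel gripper is mounted at the origin on a cart in front of the work surface, level with it; the furniture and walls round the work are solid. World frame = base frame: x ahead of the robot, y to its left, z up, the work surface at z = 0. Lengths are in m, angles in rad, forces in N, time in s.
With the tool pointing down it reaches from about 0.35 to 0.8 m from the base axis. Payload 7.3 kg.
Tool frame: the origin (TCP) lies midway between the tips of the shut fingers; the grasp point (between the pads) lies arm.tcp_to_grasp behind it (arm.tcp_to_grasp is the distance from the TCP to the grasp point, in m); z points along the fingers, y is the line along which they close (so a half turn about z gives the same grasp; the last joint's range is limited). The gripper opens to 85 mm and grips with 20 to 120 N. Pads are 22 mm wide; open, the fingers measure 114 mm over their backs; the gripper's body (76 mm by 85 mm) begins 54 mm behind the grasp point. The pads swing forward as they close: fully open they stand 13 mm farther back than shut.
Start: joints at [-1.264, 0.342, 1.524, -0, 1.275, -0.146], TCP at [0.23, -0.472, 0.231] pointing down, gripper open.
Joint ranges: [-2.53, 2.53], [-0.77, 2.02], [0.04, 2.7], [-1, 4.14], [0.28, 2.66], [-3.11, 3.11]. Speed limits (rad/s): [2.57, 2.57, 3.14, 3.14, 3.14, 3.14].

### API

Orientations are given as a rotation vector (axis times angle).
In Python, from workcell import status, snapshot, calibration, arm gives the robot as it stands. The module is installed in compiled form; this text tells all that it offers.
- The arm moves only by the shell command python3 -m inch 'ROWS' [FORCE]. ROWS is text: rows parted by semicolons, each of 5 numbers parted by spaces: the finger opening in m, from 0 to 0.0854, then the shift along the tool's x, y, z in m, then the turn about the tool's z in rad. A call has 1 to 10 rows; each row shifts and turns the commanded pose from where the row before left it, along the tool's axes as they then stand; what a row does not reach is not made up. A row lasts 1/12 s, in which the tool goes at most 41.7 mm and 7.16 degrees, less where a joint would pass 70% of its speed; a pose out of reach is approached as far as the arm can. A call with a gripper value outside its range is refused whole. The fingers move at their own pace and stop on an object; FORCE is the grip in N (left out, the last holds). Time passes only in rows, so rows that do not move let the fingers close. It gives the time, the measured TCP pose, the force, the opening and the grip force at its end, in the units of the state.
- status.state(): the state, without advancing time (a new reading comes with each control period).
- snapshot(name): name is "side" or "top"; returns the picture (420x560x3 uint8, red, green, blue); there is no depth.
- calibration(name): a dict with "fx", "fy", "cx", "cy" (pixels), "dist" ([k1, k2, p1, p2, k3] as OpenCV has them; the pictures are not rectified), "xyz" and "attitude" of the camera in the world. Camera axes: x right, y down, z forward; pixel columns grow to the right and rows downward; lengths in m; the calibration is good to about 2 mm. A picture is of the moment at which its call begins. calibration takes no time and is no camera call.
- arm.sign_off(): hands the job in; it is judged then, once.
The state is a dict: "time": time; "joint_pos": joint angles; "qd": joint speeds; "joint_torque": joint torques, N m; "ee_pos": TCP position; "ee_rot": TCP orientation; "wrist_force": force on the tool from outside, world axes, zero at the start; "torque": the same for the moment, N m; "grip_width": opening from 0.0 (shut) to 1.0 (fully open); "grip_force": force on a finger pad.
Only numpy, scipy, OpenCV 4.12 (cv2) and the standard library are available. Lean on these libraries where they do the work, as an engineer would, in place of code of your own. Each camera call takes 0.05 s, during which the arm holds its last target. There are 200 camera calls.

### The job

Put every petri dish from the bench into the open vacuum chamber, flat on its floor, and close the clear cover gently. Then tighten its four wing screws clockwise in cross order, each followed by the one diagonally opposite, in two rounds so that the gasket is squeezed evenly: first nip all four up by about a quarter turn (half way), then turn all four on to the stop. Only when all are tight, swing the green valve lever until it lies over the red pointer; do not disturb the tape roll, the dropper bottle and the tissue booklet.

Things in the scene. Friction and masses are not known exactly. Their poses are not given: they have to be found in the camera images.
- dish_1: flat round clear plastic petri dish with its lid on, 62 mm across and 15 mm high, about 30 g, standing on the bench to the left of the chamber; origin at the centre of its underside, z up. Grasp it across the rim from above. One or two of the three dishes may be absent.
- dish_2: flat round clear plastic petri dish with its lid on, 62 mm across and 15 mm high, about 30 g, standing on the bench to the left of the chamber; origin at the centre of its underside, z up. Grasp it across the rim from above. One or two of the three dishes may be absent.
- dish_3: flat round clear plastic petri dish with its lid on, 62 mm across and 15 mm high, about 30 g, standing on the bench to the left of the chamber; origin at the centre of its underside, z up. Grasp it across the rim from above. One or two of the three dishes may be absent.
- chamber: vacuum chamber fixed to the bench: open aluminium box, 182 x 262 mm over its flange; origin on the bench under its centre, x to its back (hinge side), y along its length to its left, z up. Flange top 42 mm up, red gasket to 45 mm. Inside 120 mm (x) by 210 mm (y), centred, walls 8 mm: room for three dishes in a row along y, 68 mm apart
- chamber_floor (a point): centre of the chamber's inner floor, 16 mm above the bench; axes as the chamber's. Beside the chamber: a blue pump (85 x 150 mm, 85 mm high) behind it, centred at chamber x = 205 mm, y = 0; a low black hose on the bench left of and behind the valve
- cover (a joint): hinged clear cover, 182 x 262 x 10 mm: opening angle in rad, 0 = shut, 1.57 = upright; starts at 1.6 to 1.8. Hinge axis along the chamber's y at x = +99 mm, 50 mm above the bench. Hinge friction holds it at any angle, so push it (4 to 6 N at its edge) the whole way down, in the middle of its outer face, clear of the screws. Outer face 55 mm above the bench when shut
- cover_edge (a point): on the aluminium lifting tab (80 mm wide in y, 8 mm thick, 25 mm proud of the cover's free edge), 10 mm from the tab's outer end, mid-thickness, 205 mm from the hinge axis; 51 mm above the bench when shut; z axis = the cover's outward normal (up when shut), y along the hinge
- screw_front_left (a joint): near left wing screw (seen from the chamber's front, cover shut): angle in rad, grows as it is tightened, clockwise from above. Starts loose at 0.15 to 0.5; about 1.57 = nipped up, half way; 3.0 = its stop, fully tight. Turning takes 0.15 N m, rising to 0.25 at the stop as the gasket is squeezed; it stays where it is left and sinks 0.3 mm a radian
- wings_front_left (a point): centre of the near left screw's wings, on its axis at chamber x = -78, y = +119 mm, 80 mm above the bench with the cover shut. Orange bar 64 mm long along this point's y axis, 10 mm thick along x, 24 mm high (12 above, 12 below), on a 21 mm hub; black mark on top at the +y wing. z = screw axis. At angle 0 the wings lie along the chamber's y
- screw_front_right (a joint): near right wing screw (seen from the chamber's front, cover shut): angle in rad, grows as it is tightened, clockwise from above. Starts loose at 0.15 to 0.5; about 1.57 = nipped up, half way; 3.0 = its stop, fully tight. Turning takes 0.15 N m, rising to 0.25 at the stop as the gasket is squeezed; it stays where it is left and sinks 0.3 mm a radian
- wings_front_right (a point): centre of the near right screw's wings, on its axis at chamber x = -78, y = -119 mm, 80 mm above the bench with the cover shut. Orange bar 64 mm long along this point's y axis, 10 mm thick along x, 24 mm high (12 above, 12 below), on a 21 mm hub; black mark on top at the +y wing. z = screw axis. At angle 0 the wings lie along the chamber's y
- screw_back_left (a joint): far left wing screw (seen from the chamber's front, cover shut): angle in rad, grows as it is tightened, clockwise from above. Starts loose at 0.15 to 0.5; about 1.57 = nipped up, half way; 3.0 = its stop, fully tight. Turning takes 0.15 N m, rising to 0.25 at the stop as the gasket is squeezed; it stays where it is left and sinks 0.3 mm a radian
- wings_back_left (a point): centre of the far left screw's wings, on its axis at chamber x = +78, y = +119 mm, 80 mm above the bench with the cover shut. Orange bar 64 mm long along this point's y axis, 10 mm thick along x, 24 mm high (12 above, 12 below), on a 21 mm hub; black mark on top at the +y wing. z = screw axis. At angle 0 the wings lie along the chamber's y
- screw_back_right (a joint): far right wing screw (seen from the chamber's front, cover shut): angle in rad, grows as it is tightened, clockwise from above. Starts loose at 0.15 to 0.5; about 1.57 = nipped up, half way; 3.0 = its stop, fully tight. Turning takes 0.15 N m, rising to 0.25 at the stop as the gasket is squeezed; it stays where it is left and sinks 0.3 mm a radian
- wings_back_right (a point): centre of the far right screw's wings, on its axis at chamber x = +78, y = -119 mm, 80 mm above the bench with the cover shut. Orange bar 64 mm long along this point's y axis, 10 mm thick along x, 24 mm high (12 above, 12 below), on a 21 mm hub; black mark on top at the +y wing. z = screw axis. At angle 0 the wings lie along the chamber's y
- valve_lever (a joint): green-handled lever of the pump valve at the left end of the chamber: angle in rad, 0 = shut, lever pointing to the chamber's back (+x); grows as it swings level, counter-clockwise seen from above, to 1.57 = fully open, pointing to the chamber's left (+y). Starts at 0 to 0.1. Vertical axis at chamber x = +35 mm, y = +172 mm. Takes 2 N at the grip and stays where it is left.
- lever_grip (a point): middle of the lever's green grip, 78 mm from the lever's axis and 62 mm above the bench; x axis = along the lever, outwards; grip 62 mm long, 14 mm wide, 22 mm high
- valve_pointer (a joint): red preset pointer lying flat on the white dial below the lever: the opening wanted, in rad on the same scale as the lever (0.6 to 1.25); it cannot be moved
- pointer_tip (a point): outer end of the red pointer, 40 mm from the lever's axis; x axis = along the pointer, outwards
- tape: roll of masking tape, 66 mm across, 19 mm high, bystander; origin at the centre of its underside
- bottle: amber dropper bottle, 38 mm across, 113 mm high, bystander; origin at the centre of its underside
- tissue: blue booklet of lens tissue, 73 x 100 x 10 mm, bystander; origin at the centre of its underside

How it is judged:
By the outcome, as a careful person would: the job done as asked, in the order asked, and still so for the second after the job is handed in, with the robot touching nothing.
Of dish_1, dish_2, dish_3 only 1 to 3 are there at a start; the rules pass over those that are not, and their reading is None.
At some moment in a run one of dish_1, dish_2, dish_3 may be knocked a few centimetres aside while the robot is not near it.
Once in a run the grip may slacken for a moment while it holds something.
It also fails if it takes over 210 s, if anything falls off the work surface, if the arm or the gripper's body presses on something with over 40 N, if the wrist force passes 120 N, or if a joint passes its speed limit or range.

## Working session

There is one attempt and no reset: what is moved stays moved. The work goes in short steps, Python scripts to look and compute and a shell command to move; the robot and the scene stay as the last step left them, time stands still between calls to the robot, and variables do not carry over. Pictures are saved under pics/ and viewed, at most 16 in all, crops included, and the job is handed in when it is done.

```bash
mkdir -p pics
python3 - <<'E'
from workcell import status, snapshot, calibration, arm
import cv2
for n in("side","top"):
    c=calibration(n); print(n,c)
    cv2.imwrite(f"pics/{n}0.png",snapshot(n)[:,:,::-1])
print(status.state(), arm.tcp_to_grasp)
E
```

```text
side {'fx': 380.245918299158, 'fy': 380.245918299158, 'cx': 279.9628421017956, 'cy': 211.91614838028096, 'dist': array([-0.07106806,  0.        ,  0.        ,  0.        ,  0.        ]), 'xyz': array([0.20052113, 1.07593718, 0.59089007]), 'attitude': array([-0.43403166,  2.5074212 , -1.50383967])}
top {'fx': 498.5258290972171, 'fy': 498.5258290972171, 'cx': 272.3299735730649, 'cy': 206.35072935089946, 'dist': array([-0.10089323,  0.        ,  0.        ,  0.        ,  0.        ]), 'xyz': array([0.23944799, 0.20989087, 1.36247875]), 'attitude': array([-2.15161459,  2.04683458, -0.22606362])}
{'time': 0.1, 'joint_pos': array([-1.26401848e+00,  3.42657965e-01,  1.52489294e+00,  4.66079348e-05,
        1.27542151e+00, -1.45992632e-01]), 'qd': array([-0.000951  ,  0.00042712, -0.00284289, -0.00061404, -0.00184554,
        0.00016205]), 'joint_torque': array([ 7.77159694e-04, -4.34448516e+01, -2.46490735e+01, -2.32090888e-04,
        4.58239781e-03,  1.44269245e-05]), 'ee_pos': array([ 0.22959554, -0.4717468 ,  0.23070288]), 'ee_rot': array([-3.06009322e+00, -7.04820485e-01,  1.04204365e-04]), 'wrist_force': array([-0.03468178,  0.27672935, -0.65578763]), 'torque': array([0.06206198, 0.05709046, 0.01748686]), 'grip_force': 0.0, 'grip_width': 1.000425940496046} 0.0187
```

View pics/top0.png

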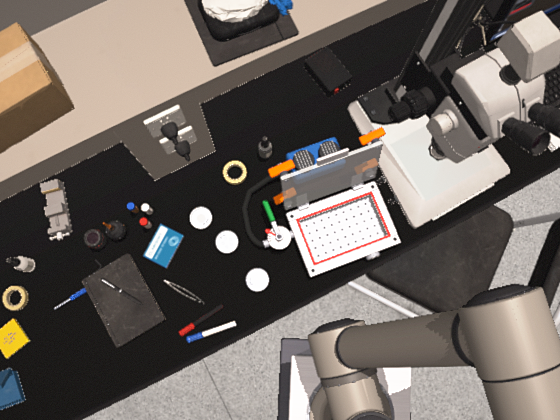

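View pics/side0.png

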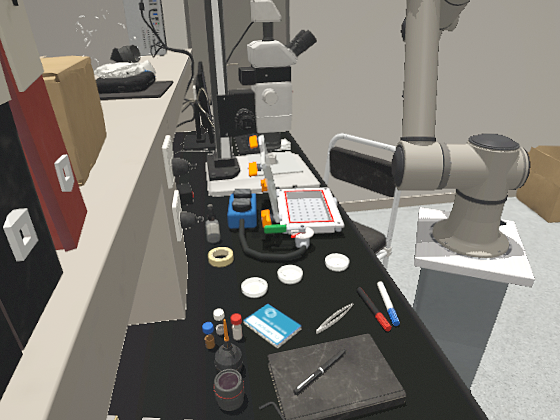

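Top view: three white dishes at (201,217), (227,241), (257,280). The chamber with its red gasket is near (345,229), the cover is upright behind it, the valve dial is at (279,238), and the green lever is at (268,213). Side view: dishes at (255,287), (290,274), (337,262).

```bash
cat > h.py <<'E'
import numpy as np, cv2
from scipy.spatial.transform import Rotation as R
from workcell import status, snapshot, calibration, arm
def cam(n):
    c=calibration(n); K=np.array([[c["fx"],0,c["cx"]],[0,c["fy"],c["cy"]],[0,0,1]])
    return K,np.array(c["dist"]),np.array(c["xyz"]),R.from_rotvec(c["attitude"]).as_matrix()
def ray(n,uv):
    K,d,o,M=cam(n); p=cv2.undistortPoints(np.array([[uv]],float),K,d)[0,0]
    v=M@np.array([p[0],p[1],1]); return o,v/np.linalg.norm(v)
def plane(n,uv,z):
    o,v=ray(n,uv); return o+v*(z-o[2])/v[2]
def tri(a,b,na="top",nb="side"):
    o1,v1=ray(na,a);o2,v2=ray(nb,b)
    t=np.linalg.lstsq(np.stack([v1,-v2],1),o2-o1,rcond=None)[0]
    p,q=o1+v1*t[0],o2+v2*t[1]; return (p+q)/2,np.linalg.norm(p-q)
def proj(n,P):
    K,d,o,M=cam(n); return cv2.projectPoints(np.atleast_2d(np.array(P,float)),cv2.Rodrigues(M.T)[0],-M.T@o,K,d)[0][:,0]
def blobs(m,amin):
    k,l,s,c=cv2.connectedComponentsWithStats(m.astype(np.uint8)); return [(c[i].round(1),s[i]) for i in range(1,k) if s[i][4]>=amin]
def hsv(im): return cv2.cvtColor(im,cv2.COLOR_RGB2HSV)
def dishes(n):
    im=snapshot(n); H=hsv(im); m=(H[...,1]<60)&(H[...,2]>150); m=cv2.morphologyEx(m.astype(np.uint8),cv2.MORPH_OPEN,np.ones((3,3)))
    return [(c,s) for c,s in blobs(m,100) if s[4]<900 and s[2]<45 and s[3]<45]
def red(im):
    H=hsv(im); return ((H[...,0]<8)|(H[...,0]>172))&(H[...,1]>130)&(H[...,2]>110)
def orange(im):
    H=hsv(im); return (H[...,0]>=9)&(H[...,0]<22)&(H[...,1]>170)&(H[...,2]>130)
def green(im):
    H=hsv(im); return (H[...,0]>45)&(H[...,0]<75)&(H[...,1]>130)&(H[...,2]>60)
E
python3 - <<'E'
from h import *
for n in("top","side"):
    print(n)
    for c,s in dishes(n): print(c,s,plane(n,c,.015).round(4))
    im=snapshot(n); m=red(im)
    for c,s in blobs(m,15): print('red',c,s)
    for c,s in blobs(orange(im),15): print('or',c,s)
    for c,s in blobs(green(im),15): print('gr',c,s)
    k,l,st,_=cv2.connectedComponentsWithStats(m.astype(np.uint8)); i=1+np.argmax(st[1:,2]*st[1:,3])
    pts=np.argwhere(l==i)[:,::-1].astype(np.float32); r=cv2.boxPoints(cv2.minAreaRect(pts)); ap=cv2.approxPolyDP(cv2.convexHull(pts.astype(np.int32)),6,True)[:,0]
    print(ap.tolist()); P=np.array([plane(n,a,.045) for a in ap]); print(P.round(4).tolist(),P.mean(0))
E
```

```text
top
[531.7  90.6] [517  75  28  35 612] [ 0.9429 -0.5387  0.015 ]
[361.6 118.4] [349 101  32  33 473] [ 0.8189 -0.0169  0.015 ]
[161.7 114.2] [144 105  36  20 216] [0.804  0.5656 0.015 ]
[446.4 120.4] [435 110  23  22 306] [ 0.8275 -0.2673  0.015 ]
[553.9 142.5] [549 135  11  16 136] [ 0.7793 -0.5939  0.015 ]
[332.6 154.1] [318 148  30  13 113] [0.7051 0.0654 0.015 ]
[301.3 171.2] [281 165  41  15 188] [0.6499 0.1525 0.015 ]
[ 48.5 185.1] [ 40 180  18  11 137] [0.5749 0.8725 0.015 ]
[ 53.8 202.4] [ 44 191  20  24 358] [0.5251 0.8489 0.015 ]
[200.4 217.4] [190 207  22  22 386] [0.5032 0.4261 0.015 ]
[ 57.9 222.8] [ 48 214  20  19 239] [0.4672 0.8282 0.015 ]
[155.9 241.8] [146 227  21  31 266] [0.4288 0.5433 0.015 ]
[226.4 241.4] [216 231  22  22 401] [0.4401 0.3494 0.015 ]
[ 23.8 261.6] [ 18 256  15  13 111] [0.3526 0.9119 0.015 ]
[257.  279.2] [246 268  23  23 423] [0.3417 0.2601 0.015 ]
[217.9 328.7] [202 322  34  15 177] [0.2059 0.3561 0.015 ]
red [519.2   8.5] [510   3  21  11  41]
red [342.8 225.8] [296 192  94  73 405]
red [143.1 221.2] [139 217   9   9  60]
red [268.2 231.1] [2
[... 1194 characters left out ...]
32]
red [290.4 210. ] [284 191  25  32  65]
red [325.5 211.5] [311 190  23  32  64]
red [ 75.4 206.8] [ 73 203   5  10  21]
red [ 65.1 216.1] [ 63 212   5  10  15]
red [ 78.4 223.6] [ 76 213   7  21  40]
red [ 71.  224.9] [ 68 219   7  14  32]
red [235.7 318.6] [230 313  12  12 110]
red [383.  321.2] [375 312  17  19 150]
or [253. 142.] [249 135   9  13  42]
or [252.5 169.6] [249 162   9  14  52]
or [263.4 185.2] [261 179   6  13  55]
or [265.4 217.1] [261 209  10  18 117]
or [225.3 331. ] [223 319   6  22  68]
gr [274.7 228.4] [264 224  22   9 172]
[[62, 248], [55, 247], [24, 152]]
[[1.0362, 0.4959, 0.045], [1.0589, 0.499, 0.045], [1.8878, -0.0579, 0.045]] [1.32761216 0.31234367 0.045     ]
```

```bash
cat >> h.py <<'E'
def go(x,y,z,yaw=None):
    """shift in present tool axes, then turn so that tool y lies along world yaw (mod pi)"""
    s=status.state(); M=R.from_rotvec(s["ee_rot"]).as_matrix(); d=M.T@(np.array([x,y,z])-s["ee_pos"])
    t=0
    if yaw is not None:
        a=np.arctan2(M[1,1],M[0,1]); t=-((yaw-a+np.pi/2)%np.pi-np.pi/2)  # tool z down
    M2=M@R.from_euler('z',t).as_matrix(); d2=M2.T@(np.array([x,y,z])-s["ee_pos"])
    print("shift",d.round(4),"turn",round(t,3),"shift if turned first",d2.round(4),"q6",s["joint_pos"][5].round(3),"t",s["time"])
E
python3 - <<'E'
from h import *
T=[c for c,s in dishes("top") if 0.3<plane("top",c,.015)[0]<.55 and .2<plane("top",c,.015)[1]<.5]
S=[c for c,s in dishes("side") if .3<plane("side",c,.015)[0]<.55 and .2<plane("side",c,.015)[1]<.5]
for a in T:
    b=min(S,key=lambda b:np.linalg.norm(plane("side",b,.015)-plane("top",a,.015))); print('dish',*tri(a,b))
im=snapshot("side"); m=red(im); m[:,:280]=0;m[:185]=0;m[226:]=0;m[:,340:]=0
ap=cv2.approxPolyDP(cv2.convexHull(np.argwhere(m)[:,::-1].astype(np.int32)),4,True)[:,0]; print(ap.tolist())
tp=[[389,236],[314,264],[296,219],[371,192]]
for a in tp:
    b=min(ap,key=lambda b:np.linalg.norm(plane("side",b,.045)-plane("top",a,.045))); print(a,b,*tri(a,b))
# inner/outer sizes
P=np.array([plane("top",a,.045)[:2] for a in tp]); print(np.linalg.norm(np.diff(np.vstack([P,P[:1]]),axis=0),axis=1))
y=(P[1]-P[0]+P[2]-P[3]);print('yaw of y - pi/2',np.arctan2(y[1],y[0])-np.pi/2)
go(.40,-.1,.23);
E
```

```text
dish [0.50563281 0.42704375 0.00936885] 0.002604734114745186
dish [0.44199786 0.35023644 0.00926008] 0.0021527215601749956
dish [0.34301165 0.26041322 0.00886118] 0.00162626445076745
[[333, 221], [289, 222], [284, 191], [322, 190]]
[389, 236] [322 190] [ 0.47305918 -0.08905944  0.04283268] 0.0023255168259888313
[314, 264] [333 221] [0.38852446 0.11060428 0.04232243] 0.002711987515082058
[296, 219] [289 222] [0.50709896 0.16339446 0.04526244] 0.0026396347877546836
[371, 192] [284 191] [ 0.59353096 -0.03929722  0.04255748] 0.0033463592158530673
[0.21658112 0.13002546 0.21954673 0.12954049]
yaw of y - pi/2 0.40041051088603097
shift [ 0.3159 -0.2601  0.0013] turn 0 shift if turned first [ 0.3159 -0.2601  0.0013] q6 -0.146 t 0.45
```

Run:
```python
import cv2
t=cv2.imread("pics/top0.png")[120:290,180:420]; cv2.imwrite("pics/c1.png",cv2.resize(t,None,fx=3.3,fy=3.3,interpolation=cv2.INTER_CUBIC))
```

```text
(no output)
```

View pics/c1.png

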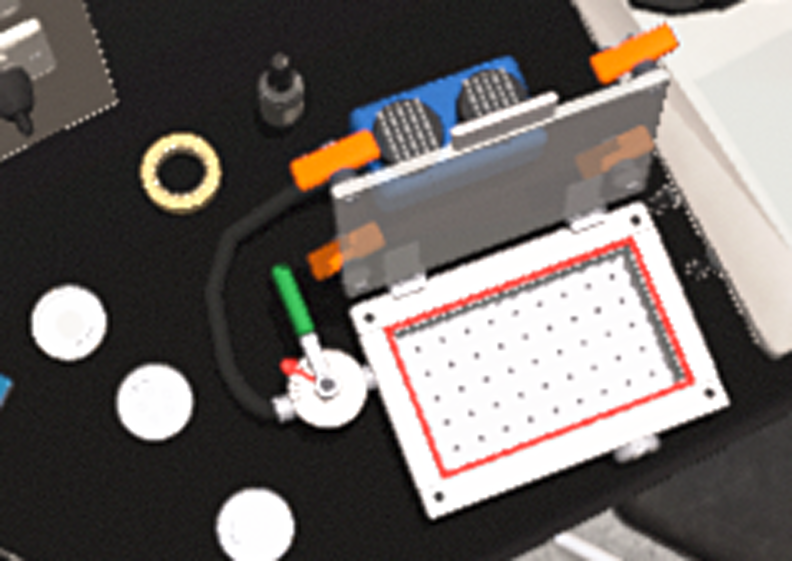

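The gasket triangulates to 43–45 mm and the dishes to about 9 mm mid-height, so both agree with the text. The chamber centre is about (0.490, 0.036) with yaw 0.40. I'll move towards dish_3.

```bash
python3 -m inch '.076 .0316 -.026 0 0;.076 .0316 -.026 0 0;.076 .0316 -.026 0 0;.076 .0316 -.026 0 0;.076 .0316 -.026 0 0;.076 .0316 -.026 0 0;.076 .0316 -.026 0 0;.076 .0316 -.026 0 0;.076 .0316 -.026 0 0;.076 .0316 -.026 0 0'
python3 - <<'E'
from h import *
go(.343,.2605,.12,.4)
E
```

```text
time: 1.28
ee_pos: [0.4005, -0.0981, 0.2316]
ee_rot: [3.061, 0.705, 0.001]
wrist_force: [1.0, -1.0, -0.6]
grip_width: 0.891
grip_force: 0.0
shift [ 0.105  -0.3478  0.1114] turn -1.518 shift if turned first [0.3528 0.0866 0.1114] q6 0.692 t 1.2833
```

```bash
python3 -m inch '.076 .0105 -.0348 .008 0;.076 .0105 -.0348 .008 0;.076 .0105 -.0348 .008 0;.076 .0105 -.0348 .008 0;.076 .0105 -.0348 .008 0;.076 .0105 -.0348 .008 0;.076 .0105 -.0348 .008 0;.076 .0105 -.0348 .008 0;.076 .0105 -.0348 .008 0;.076 .0105 -.0348 .008 0' >/dev/null; python3 -m inch '.076 0 0 0 -.12;.076 0 0 0 -.12;.076 0 0 0 -.12;.076 0 0 0 -.12;.076 0 0 0 -.12;.076 0 0 0 -.12;.076 0 0 0 -.12;.076 0 0 0 -.12;.076 0 0 0 -.12;.076 0 0 0 -.12' >/dev/null; python3 -m inch '.076 0 0 0 -.106;.076 0 0 0 -.106;.076 0 0 0 -.106;.076 0 0 0 0'
python3 - <<'E'
from h import *
go(.343,.2605,.0,.4)
for n in("top","side"):
    for c,s in dishes(n):
        p=plane(n,c,.01)
        if .3<p[0]<.55 and .2<p[1]<.5: print(n,p.round(4),s)
cv2.imwrite("pics/s1.png",cv2.resize(snapshot("side")[150:330,200:420,::-1],None,fx=3,fy=3))
E
```

```text
time: 3.28
ee_pos: [0.3424, 0.2588, 0.1514]
ee_rot: [1.731, 2.622, 0.0]
wrist_force: [0.1, -0.1, -0.5]
grip_width: 0.891
grip_force: 0.0
shift [0.0013 0.0012 0.1514] turn 0.004 shift if turned first [0.0013 0.0012 0.1514] q6 0.065 t 3.2833
top [0.5042 0.4266 0.01  ] [190 207  22  22 387]
top [0.4379 0.2161 0.01  ] [265 227  21  37 316]
top [0.3659 0.36   0.01  ] [211 250  21  38 329]
side [0.3436 0.262  0.01  ] [325 253  24  18 341]
side [0.4428 0.3511 0.01  ] [278 265  25  19 383]
side [0.5067 0.4277 0.01  ] [241 277  27  20 426]
```

View pics/s1.png

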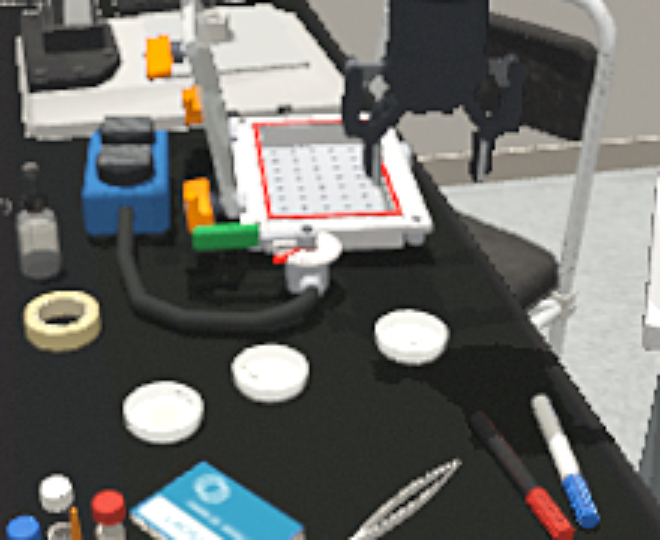

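The side view shows all three dishes in place, with the open gripper above dish_3, which is at crop pixel (412,335). I'll descend.

```bash
python3 -m inch '.076 .0003 .0003 .034 0;.076 .0003 .0003 .034 0;.076 .0003 .0003 .034 0;.076 .0003 .0003 .025 0;.076 0 0 .01 0;.076 0 0 .008 0;.076 0 0 .004 0;.076 0 0 0 0' 30; python3 -m inch '.04 0 0 0 0;.04 0 0 0 0;.04 0 0 0 0;.04 0 0 0 0;.04 0 0 0 0;.04 0 0 0 0' 30
```

```text
time: 4.1
ee_pos: [0.343, 0.2604, 0.002]
ee_rot: [-1.737, -2.618, 0.001]
wrist_force: [-0.1, -0.9, 0.2]
grip_width: 0.893
grip_force: 0.0
time: 4.6
ee_pos: [0.3435, 0.2607, 0.0034]
ee_rot: [1.736, 2.617, 0.003]
wrist_force: [-0.9, -0.7, 7.0]
grip_width: 0.697
grip_force: 31.9
```

```bash
python3 -m inch '.04 0 0 -.02 0;.04 0 0 -.03 0;.04 0 0 -.035 0;.04 0 0 -.035 0;.04 0 0 0 0'
python3 - <<'E'
from h import *
go(.5171,-.0262,.12,.4)
E
```

```text
time: 5.02
ee_pos: [0.3462, 0.2622, 0.1286]
ee_rot: [1.732, 2.613, 0.017]
wrist_force: [1.0, 0.8, 0.0]
grip_width: 0.7
grip_force: 32.8
shift [-0.3322  0.045   0.0089] turn -0.0 shift if turned first [-0.3322  0.045   0.0089] q6 0.071 t 5.0167
```

```bash
python3 -m inch '.04 -.032 .0043 0 0;.04 -.032 .0043 0 0;.04 -.032 .0043 0 0;.04 -.032 .0043 0 0;.04 -.032 .0043 0 0;.04 -.032 .0043 0 0;.04 -.032 .0043 0 0;.04 -.032 .0043 0 0;.04 -.032 .0043 0 0;.04 -.032 .0043 0 0';python3 -m inch '.04 0 0 0 0;.04 0 0 0 0'
python3 - <<'E'
from h import *
go(.5171,-.0262,.0215,.4)
E
```

```text
time: 5.85
ee_pos: [0.5078, -0.0192, 0.1227]
ee_rot: [1.736, 2.617, 0.001]
wrist_force: [0.7, 1.8, -0.2]
grip_width: 0.702
grip_force: 32.8
time: 6.02
ee_pos: [0.5076, -0.019, 0.1224]
ee_rot: [1.739, 2.615, 0.0]
wrist_force: [-0.6, 0.1, -0.1]
grip_width: 0.699
grip_force: 32.8
shift [-0.0103  0.0059  0.1009] turn -0.003 shift if turned first [-0.0103  0.0059  0.1009] q6 -0.585 t 6.0167
```

```bash
python3 -m inch '.04 -.0095 .0055 0 0;.04 0 0 .03 0;.04 0 0 .03 0;.04 0 0 .02 0;.04 0 0 .01 0;.04 0 0 .006 0;.04 0 0 .003 0;.04 0 0 0 0';python3 - <<'E'
from h import *
go(.5171,-.0262,.0195,.4); s=status.state();print(s["ee_pos"],s["wrist_force"],s["grip_width"])
E
```

```text
time: 6.68
ee_pos: [0.5163, -0.024, 0.0236]
ee_rot: [1.735, 2.618, 0.0]
wrist_force: [0.1, -0.1, -0.5]
grip_width: 0.698
grip_force: 32.8
shift [-0.0023 -0.0002  0.0041] turn 0.001 shift if turned first [-0.0023 -0.0001  0.0041] q6 -0.595 t 6.6833
[ 0.5163301  -0.02400282  0.02363225] [ 0.08123121 -0.13920826 -0.47850625] 0.6980633822141892
```

```bash
python3 -m inch '.04 -.002 0 .002 0;.04 0 0 .0015 0;.04 0 0 0 0'; python3 -m inch '.066 0 0 0 0;.07 0 0 0 0;.072 0 0 0 0;.072 0 0 0 0;.072 0 0 -.02 0;.072 0 0 -.035 0;.072 0 0 -.035 0;.072 0 0 -.02 0;.072 0 0 0 0'
python3 - <<'E'
from h import *
for n in("top","side"):
    for c,s in dishes(n):
        p=plane(n,c,.01)
        if .3<p[0]<.55 and .2<p[1]<.5: print(n,p.round(4),s)
go(.442,.351,.12,.4)
cv2.imwrite("pics/s2.png",cv2.resize(snapshot("side")[150:330,200:420,::-1],None,fx=3,fy=3))
E
```

```text
time: 6.93
ee_pos: [0.5171, -0.0263, 0.0203]
ee_rot: [1.735, 2.617, 0.001]
wrist_force: [0.1, -0.3, -0.1]
grip_width: 0.696
grip_force: 32.8
time: 7.68
ee_pos: [0.5194, -0.0265, 0.1345]
ee_rot: [1.731, 2.612, 0.005]
wrist_force: [0.7, 0.2, 0.9]
grip_width: 0.843
grip_force: 0.0
top [0.5042 0.4266 0.01  ] [190 207  22  22 391]
top [0.4408 0.3499 0.01  ] [216 231  22  22 405]
side [0.4428 0.3511 0.01  ] [278 265  25  19 383]
side [0.5067 0.4277 0.01  ] [241 277  27  20 426]
shift [0.3766 0.0778 0.0101] turn 0.0 shift if turned first [0.3766 0.0778 0.0101] q6 -0.599 t 7.7833
```

View pics/s2.png

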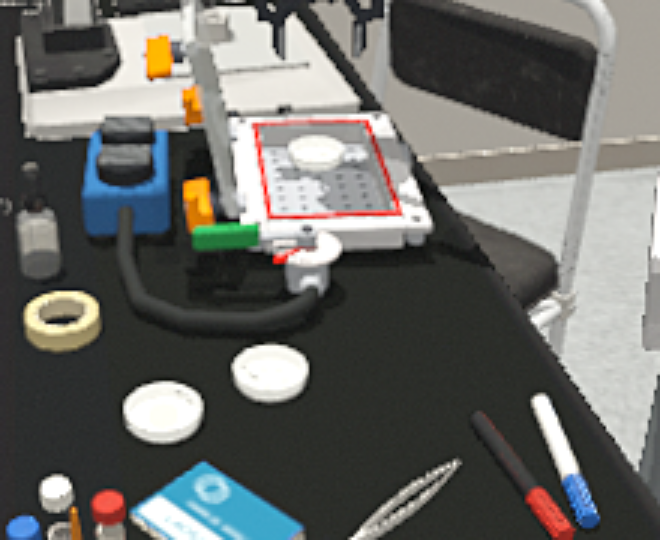

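Dish_3 lies flat at the chamber's right end, at crop pixel (317,151). The other two haven't moved. Next is dish_2.

```bash
python3 -m inch '.076 .0377 .0078 0 0;.076 .0377 .0078 0 0;.076 .0377 .0078 0 0;.076 .0377 .0078 0 0;.076 .0377 .0078 0 0;.076 .0377 .0078 0 0;.076 .0377 .0078 0 0;.076 .0377 .0078 0 0;.076 .0377 .0078 0 0;.076 .0377 .0078 0 0' >/dev/null; python3 -m inch '.076 0 0 0 0;.076 0 0 0 0;.076 0 0 0 0'
python3 - <<'E'
from h import *
go(.4415,.3505,.002,.4)
E
```

```text
time: 8.92
ee_pos: [0.4409, 0.3509, 0.1281]
ee_rot: [-1.734, -2.618, 0.005]
wrist_force: [-1.0, -0.1, 0.2]
grip_width: 0.892
grip_force: 0.0
shift [-0.0005  0.0008  0.1261] turn 0.001 shift if turned first [-0.0005  0.0008  0.1261] q6 0.136 t 8.9167
```

```bash
python3 -m inch '.076 0 0 .034 0;.076 0 0 .034 0;.076 0 0 .025 0;.076 0 0 .016 0;.076 0 0 .01 0;.076 0 0 .006 0;.076 0 0 0 0;.076 0 0 0 0' 30; python3 -m inch '.04 0 0 0 0;.04 0 0 0 0;.04 0 0 0 0;.04 0 0 0 0;.04 0 0 0 0;.04 0 0 0 0'; python3 -m inch '.04 0 0 -.02 0;.04 0 0 -.03 0;.04 0 0 -.035 0;.04 0 0 -.035 0;.04 0 0 0 0';python3 - <<'E'
from h import *
go(.4906,.0364,.12,.4)
E
```

```text
time: 9.58
ee_pos: [0.4424, 0.3513, 0.0053]
ee_rot: [1.737, 2.617, 0.001]
wrist_force: [-0.1, 0.3, -0.8]
grip_width: 0.89
grip_force: 0.0
time: 10.08
ee_pos: [0.4426, 0.3518, 0.0065]
ee_rot: [1.735, 2.617, 0.003]
wrist_force: [0.3, -1.8, 6.2]
grip_width: 0.696
grip_force: 31.2
time: 10.5
ee_pos: [0.4451, 0.3538, 0.1327]
ee_rot: [1.732, 2.614, 0.02]
wrist_force: [0.7, 0.7, -0.1]
grip_width: 0.694
grip_force: 32.4
shift [-0.31  -0.082  0.011] turn 0.0 shift if turned first [-0.3101 -0.0819  0.011 ] q6 0.137 t 10.5
```

```bash
python3 -m inch '.04 -.031 -.0082 0 0;.04 -.031 -.0082 0 0;.04 -.031 -.0082 0 0;.04 -.031 -.0082 0 0;.04 -.031 -.0082 0 0;.04 -.031 -.0082 0 0;.04 -.031 -.0082 0 0;.04 -.031 -.0082 0 0;.04 -.031 -.0082 0 0;.04 -.031 -.0082 0 0' >/dev/null;python3 -m inch '.04 0 0 0 0;.04 0 0 0 0'
python3 - <<'E'
from h import *
go(.4906,.0364,.0235,.4)
E
```

```text
time: 11.5
ee_pos: [0.4873, 0.0328, 0.1253]
ee_rot: [1.739, 2.615, 0.001]
wrist_force: [0.0, 0.6, -0.9]
grip_width: 0.692
grip_force: 32.5
shift [0.0021 0.0043 0.1018] turn -0.003 shift if turned first [0.0021 0.0043 0.1018] q6 -0.487 t 11.5
```

```bash
python3 -m inch '.04 .002 .0045 .02 0;.04 0 0 .03 0;.04 0 0 .022 0;.04 0 0 .014 0;.04 0 0 .008 0;.04 0 0 .004 0;.04 0 0 0 0;.04 0 0 0 0'
python3 - <<'E'
from h import *
go(.4906,.0364,.0235,.4)
E
```

```text
time: 12.17
ee_pos: [0.4908, 0.0381, 0.0275]
ee_rot: [1.734, 2.618, 0.001]
wrist_force: [0.2, 0.1, -0.1]
grip_width: 0.692
grip_force: 32.5
shift [-0.0015 -0.0009  0.004 ] turn 0.001 shift if turned first [-0.0015 -0.0009  0.004 ] q6 -0.479 t 12.1667
```

```bash
python3 -m inch '.04 -.0015 -.001 .003 0;.04 0 0 .001 0;.04 0 0 0 0;.04 0 0 0 0'; python3 -m inch '.066 0 0 0 0;.07 0 0 0 0;.072 0 0 0 0;.072 0 0 0 0;.072 0 0 -.02 0;.072 0 0 -.035 0;.072 0 0 -.035 0;.072 0 0 -.02 0;.072 0 0 0 0'
python3 - <<'E'
from h import *
for n in("top","side"):
    for c,s in dishes(n):
        p=plane(n,c,.01)
        if .3<p[0]<.6 and .2<p[1]<.55: print(n,p.round(4),s)
go(.5055,.427,.12,.4)
E
```

```text
time: 12.5
ee_pos: [0.4901, 0.0358, 0.0231]
ee_rot: [1.736, 2.618, 0.0]
wrist_force: [0.7, -0.1, -0.3]
grip_width: 0.695
grip_force: 32.5
time: 13.25
ee_pos: [0.4926, 0.0358, 0.1373]
ee_rot: [1.731, 2.612, 0.007]
wrist_force: [0.6, 0.2, -0.2]
grip_width: 0.843
grip_force: 0.0
top [0.5042 0.4266 0.01  ] [190 207  22  22 391]
top [0.4295 0.5445 0.01  ] [146 227  21  31 269]
side [0.5067 0.4277 0.01  ] [241 277  27  20 426]
side [0.5434 0.5389 0.01  ] [213 308  11  12 108]
side [0.432  0.5452 0.01  ] [247 316  36  26 352]
shift [0.3543 0.1664 0.0132] turn 0.0 shift if turned first [0.3543 0.1664 0.0132] q6 -0.483 t 13.35
```

```bash
python3 -m inch '.076 .0354 .0166 0 0;.076 .0354 .0166 0 0;.076 .0354 .0166 0 0;.076 .0354 .0166 0 0;.076 .0354 .0166 0 0;.076 .0354 .0166 0 0;.076 .0354 .0166 0 0;.076 .0354 .0166 0 0;.076 .0354 .0166 0 0;.076 .0354 .0166 0 0' >/dev/null; python3 -m inch '.076 0 0 0 0;.076 0 0 0 0;.076 0 0 0 0'
python3 - <<'E'
from h import *
go(.5055,.427,.003,.4)
E
```

```text
time: 14.43
ee_pos: [0.5041, 0.4258, 0.1306]
ee_rot: [-1.735, -2.618, 0.006]
wrist_force: [-0.1, -0.3, -0.6]
grip_width: 0.89
grip_force: 0.0
shift [0.0007 0.0022 0.1276] turn 0.001 shift if turned first [0.0007 0.0022 0.1276] q6 0.185 t 14.4333
```

```bash
python3 -m inch '.076 0 .001 .034 0;.076 0 0 .034 0;.076 0 0 .025 0;.076 0 0 .016 0;.076 0 0 .01 0;.076 0 0 .007 0;.076 0 0 0 0;.076 0 0 0 0' 30; python3 -m inch '.04 0 0 0 0;.04 0 0 0 0;.04 0 0 0 0;.04 0 0 0 0;.04 0 0 0 0;.04 0 0 0 0'; python3 -m inch '.04 0 0 -.02 0;.04 0 0 -.03 0;.04 0 0 -.035 0;.04 0 0 -.035 0;.04 0 0 0 0';python3 - <<'E'
from h import *
go(.4641,.099,.12,.4)
E
```

```text
time: 15.1
ee_pos: [0.5065, 0.4267, 0.0075]
ee_rot: [1.736, 2.617, 0.001]
wrist_force: [0.5, -0.1, 1.4]
grip_width: 0.887
grip_force: 0.0
time: 15.6
ee_pos: [0.5085, 0.4292, 0.0131]
ee_rot: [1.733, 2.616, 0.014]
wrist_force: [-4.2, -1.4, 23.2]
grip_width: 0.581
grip_force: 28.9
time: 16.02
ee_pos: [0.5094, 0.4295, 0.1365]
ee_rot: [1.732, 2.614, 0.023]
wrist_force: [0.4, 1.0, 1.1]
grip_width: 0.466
grip_force: 0.0
shift [-0.2868 -0.1707  0.0131] turn 0.0 shift if turned first [-0.2868 -0.1706  0.0131] q6 0.185 t 16.0167
```

Dish_1 was missed: the opening fell to 0.466 with no grip force. I'll look.

Run:
```python
from h import *
for n in("top","side"):
    for c,s in dishes(n):
        p=plane(n,c,.01)
        if .3<p[0]<.6 and .2<p[1]<.55: print(n,p.round(4),s)
a=snapshot("side")[150:390,170:430,::-1];cv2.imwrite("pics/s3.png",cv2.resize(a,None,fx=2.5,fy=2.5))
```

```text
top [0.5163 0.5498 0.01  ] [152 204  12  15 123]
top [0.4306 0.5253 0.01  ] [146 223  34  35 506]
side [0.5134 0.4309 0.01  ] [238 277  27  21 434]
side [0.5434 0.5389 0.01  ] [213 308  11  12 108]
side [0.4318 0.5454 0.01  ] [247 316  36  26 351]
```

View pics/s3.png

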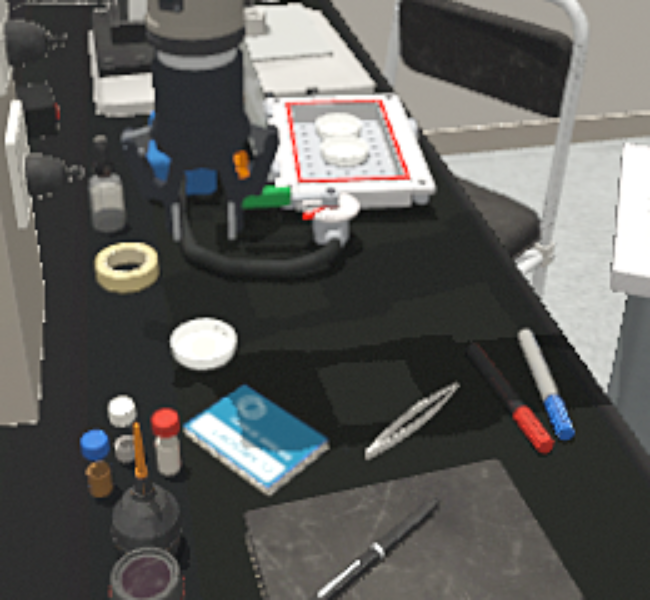

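The dish stayed flat and shifted about 6 mm to roughly (0.512, 0.430). My grasp was too high, so I'll retry lower.

```bash
python3 -m inch '.076 0 0 0 0;.076 0 0 0 0;.076 0 0 0 0;.076 0 0 0 0;.076 0 0 0 0' >/dev/null
python3 - <<'E'
from h import *
go(.512,.430,.001,.4)
E
```

```text
shift [0.0005 0.0071 0.125 ] turn 0.0 shift if turned first [0.0005 0.0071 0.125 ] q6 0.185 t 16.5833
```

```bash
python3 -m inch '.076 0 .005 .034 0;.076 0 0 .034 0;.076 0 0 .025 0;.076 0 0 .016 0;.076 0 0 .008 0;.076 0 0 .005 0;.076 0 0 0 0;.076 0 0 0 0';python3 - <<'E'
from h import *
go(.512,.430,.001,.4)
E
```

```text
time: 17.25
ee_pos: [0.5111, 0.4293, 0.0058]
ee_rot: [1.735, 2.618, 0.002]
wrist_force: [-0.2, 0.5, 0.5]
grip_width: 0.892
grip_force: 0.0
shift [0.0003 0.001  0.0048] turn 0.0 shift if turned first [0.0003 0.001  0.0048] q6 0.184 t 17.25
```

```bash
python3 -m inch '.076 0 0 .004 0;.076 0 0 0.001 0;.076 0 0 0 0'; python3 -m inch '.04 0 0 0 0;.04 0 0 0 0;.04 0 0 0 0;.04 0 0 0 0;.04 0 0 0 0;.04 0 0 0 0'
```

```text
time: 17.5
ee_pos: [0.5107, 0.429, 0.0002]
ee_rot: [1.736, 2.618, 0.001]
wrist_force: [-0.7, -1.0, -0.6]
grip_width: 0.896
grip_force: 0.0
time: 18.0
ee_pos: [0.5109, 0.4292, 0.0006]
ee_rot: [1.736, 2.618, 0.002]
wrist_force: [-1.5, -1.1, 5.6]
grip_width: 0.702
grip_force: 32.7
```

Gripped at 0.70 of full opening. I'll lift and carry it over.

```bash
python3 -m inch '.04 0 0 -.02 0;.04 0 0 -.03 0;.04 0 0 -.035 0;.04 0 0 -.035 0;.04 0 0 0 0;.04 0 0 0 0';python3 - <<'E'
from h import *
go(.4641,.099,.12,.4)
E
```

```text
time: 18.5
ee_pos: [0.5116, 0.4297, 0.1223]
ee_rot: [1.735, 2.617, 0.007]
wrist_force: [-0.2, -0.6, -0.7]
grip_width: 0.703
grip_force: 32.6
shift [-0.2861 -0.1725  0.0012] turn 0.0 shift if turned first [-0.2861 -0.1725  0.0012] q6 0.184 t 18.5
```

```bash
python3 -m inch '.04 -.0286 -.0172 0 0;.04 -.0286 -.0172 0 0;.04 -.0286 -.0172 0 0;.04 -.0286 -.0172 0 0;.04 -.0286 -.0172 0 0;.04 -.0286 -.0172 0 0;.04 -.0286 -.0172 0 0;.04 -.0286 -.0172 0 0;.04 -.0286 -.0172 0 0;.04 -.0286 -.0172 0 0' >/dev/null;python3 -m inch '.04 0 0 0 0;.04 0 0 0 0'
python3 - <<'E'
from h import *
go(.4641,.099,.018,.4)
E
```

```text
time: 19.5
ee_pos: [0.4625, 0.0971, 0.1186]
ee_rot: [-1.739, -2.614, 0.003]
wrist_force: [0.7, 0.4, -0.2]
grip_width: 0.703
grip_force: 32.7
shift [0.001  0.0025 0.1006] turn -0.003 shift if turned first [0.001  0.0025 0.1006] q6 -0.352 t 19.5
```

```bash
python3 -m inch '.04 .001 .002 .02 0;.04 0 0 .03 0;.04 0 0 .022 0;.04 0 0 .014 0;.04 0 0 .008 0;.04 0 0 .003 0;.04 0 0 0 0;.04 0 0 0 0'
python3 - <<'E'
from h import *
go(.4641,.099,.018,.4)
E
```

```text
time: 20.17
ee_pos: [0.4653, 0.1007, 0.0232]
ee_rot: [1.735, 2.618, 0.001]
wrist_force: [1.2, 0.2, 0.3]
grip_width: 0.703
grip_force: 32.7
shift [-0.0011 -0.0018  0.0052] turn 0.001 shift if turned first [-0.0011 -0.0018  0.0052] q6 -0.349 t 20.1667
```

```bash
python3 -m inch '.04 -.001 -.0018 .003 0;.04 0 0 .0015 0;.04 0 0 0 0;.04 0 0 0 0'; python3 -m inch '.066 0 0 0 0;.07 0 0 0 0;.072 0 0 0 0;.072 0 0 0 0;.072 0 0 -.02 0;.072 0 0 -.035 0;.072 0 0 -.035 0;.072 0 0 -.035 0;.072 0 0 -.035 0;.072 0 0 -.03 0'
python3 - <<'E'
from h import *
im=snapshot("side");cv2.imwrite("pics/s4.png",cv2.resize(im[90:270,200:400,::-1],None,fx=3.2,fy=3.2))
for c,s in blobs(orange(im),15): print(c,s)
C=np.array([.4906,.0364]);M=R.from_euler('z',.4).as_matrix()
# cover tab tip in side for different angles
for a in(1.6,1.7,1.8):
    P=[M@np.array([.099-r*np.cos(a),y,.05+r*np.sin(a)])+np.array([*C,0]) for r,y in((.19,.131),(.19,-.131),(.215,.04),(.215,-.04))]
    print(a,proj("side",P).round(0).tolist(),proj("top",P).round(0).tolist())
E
```

```text
time: 20.5
ee_pos: [0.4638, 0.0985, 0.0186]
ee_rot: [1.736, 2.618, 0.0]
wrist_force: [0.3, 0.0, -0.7]
grip_width: 0.708
grip_force: 32.7
time: 21.33
ee_pos: [0.4637, 0.0986, 0.2108]
ee_rot: [1.735, 2.617, 0.002]
wrist_force: [1.9, -0.5, -0.7]
grip_width: 0.846
grip_force: 0.0
[248.2 144.1] [244 137   9  14  47]
[246.8 172. ] [243 164   9  15  66]
[265.1 217.8] [260 210  11  18 114]
[225.3 331. ] [223 319   6  22  68]
1.6 [[275.0, 162.0], [272.0, 133.0], [273.0, 142.0], [272.0, 134.0]] [[285.0, 189.0], [388.0, 153.0], [323.0, 173.0], [355.0, 162.0]]
1.7 [[268.0, 162.0], [266.0, 134.0], [266.0, 143.0], [265.0, 135.0]] [[282.0, 182.0], [385.0, 146.0], [319.0, 165.0], [351.0, 154.0]]
1.8 [[261.0, 164.0], [260.0, 135.0], [258.0, 144.0], [258.0, 136.0]] [[280.0, 175.0], [382.0, 139.0], [316.0, 157.0], [347.0, 146.0]]
```

View pics/s4.png

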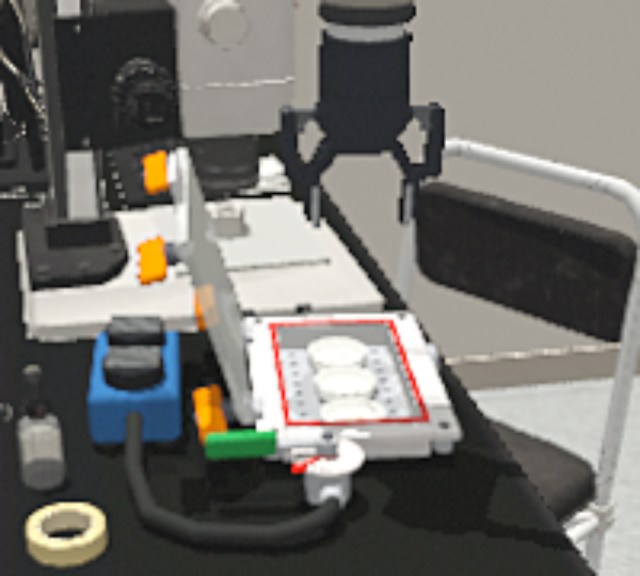

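All three dishes lie flat in a row in the chamber. The cover leans back at about 1.8 rad. I'll go over it with shut fingers and push it from behind.

```bash
python3 -m inch '0 0 0 -.035 0;0 0 0 -.035 0;0 0 0 -.03 0;0 0 0 0 0;0 0 0 0 0' 60
python3 - <<'E'
from h import *
p=np.array([.4906,.0364,0])+R.from_euler('z',.4).apply([.195,0,0]);print(p)
go(p[0],p[1],.31,.4)
E
```

```text
time: 21.8
ee_pos: [0.4642, 0.0987, 0.3095]
ee_rot: [1.734, 2.616, 0.003]
wrist_force: [0.8, -0.1, -1.0]
grip_width: 0.133
grip_force: 0.0
[0.67020689 0.11233658 0.        ]
shift [-0.0676  0.195   0.0003] turn 0.0 shift if turned first [-0.0676  0.195   0.0003] q6 -0.352 t 21.8
```

```bash
python3 -m inch '0 -.011 .0325 0 0;0 -.011 .0325 0 0;0 -.011 .0325 0 0;0 -.011 .0325 0 0;0 -.011 .0325 0 0;0 -.011 .0325 0 0;0 0 0 0 0;0 0 0 0 0'
cat >> h.py <<'E'
CH=np.array([.4906,.0364,0]); YAW=.4
def ch():
    s=status.state(); r=R.from_rotvec(s["ee_rot"]).as_matrix(); y=R.from_euler('z',-YAW).apply(r[:,1])
    print("chamber xyz",R.from_euler('z',-YAW).apply(s["ee_pos"]-CH).round(4),"tool y ang",np.arctan2(y[1],y[0]).round(3),"F",R.from_euler('z',-YAW).apply(s["wrist_force"]).round(1),"grip",round(s["grip_width"]*.0854,4),"q",s["joint_pos"].round(2),"t",round(s["time"],1))
E
python3 -c "
from h import *
ch()
cv2.imwrite('pics/s5.png',snapshot('side')[90:330,160:420,::-1].repeat(2,0).repeat(2,1))"
```

```text
time: 22.47
ee_pos: [0.6695, 0.1136, 0.303]
ee_rot: [-1.733, -2.613, 0.007]
wrist_force: [-1.0, 0.2, 0.2]
grip_width: -0.002
grip_force: 0.0
chamber xyz [0.1948 0.0014 0.303 ] tool y ang -0.0 F [-0.8  0.6  0.2] grip -0.0002 q [ 0.06  0.62  0.87 -0.    1.65 -0.34] t 22.5
```

View pics/s5.png

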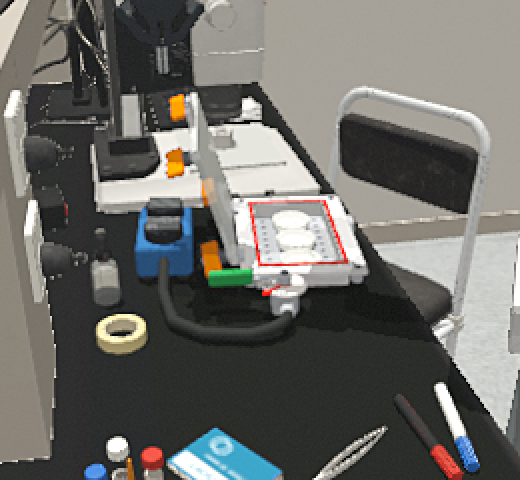

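The gripper is above and behind the cover at crop pixel (162,70), clear of the pump. I'll descend and push.

```bash
python3 -m inch '0 .001 0 .03 0;0 0 0 .03 0;0 0 0 .03 0;0 0 0 .005 0;0 0 -.012 0 0;0 0 -.012 0 0;0 0 -.012 0 0;0 0 -.01 0 0;0 0 -.01 0 0;0 0 0 0 0'; python3 -c "from h import *;ch()"; python3 -m inch '0 0 -.01 0 0;0 0 -.01 0 0;0 0 -.01 0 0;0 0 -.01 0 0;0 0 -.008 0 0;0 0 -.009 .003 0;0 0 -.009 .004 0;0 0 -.009 .004 0;0 0 -.009 .004 0;0 0 -.008 .004 0';python3 -c "from h import *;ch()"
```

```text
time: 23.35
ee_pos: [0.6177, 0.0934, 0.2208]
ee_rot: [1.73, 2.61, 0.013]
wrist_force: [-0.6, 1.7, 23.2]
grip_width: 0.001
grip_force: 10.1
chamber xyz [0.1392 0.003  0.2208] tool y ang 0.0 F [ 0.1  1.8 23.2] grip 0.0 q [ 0.03  0.53  1.26  0.    1.34 -0.37] t 23.4
time: 24.18
ee_pos: [0.5322, 0.0562, 0.2012]
ee_rot: [1.73, 2.611, 0.005]
wrist_force: [-0.3, -1.2, 7.2]
grip_width: 0.002
grip_force: 0.0
chamber xyz [0.046  0.002  0.2012] tool y ang 0.0 F [-0.8 -1.   7.2] grip 0.0001 q [-0.04  0.38  1.55 -0.    1.2  -0.44] t 24.2
```

```bash
python3 -c "
from h import *
cv2.imwrite('pics/s6.png',snapshot('side')[90:290,180:400,::-1].repeat(3,0).repeat(3,1))"
```

```text
(no output)
```

View pics/s6.png

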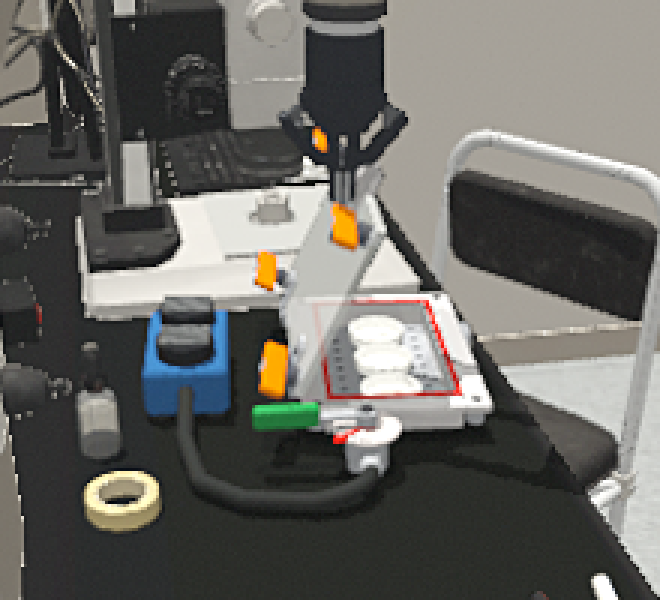

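The cover is swinging forward, now at about 1.1 rad, with the fingers on the middle of its outer face. I'll continue slowly.

```bash
python3 -m inch '0 0 -.007 .005 0;0 0 -.007 .006 0;0 0 -.006 .006 0;0 0 -.006 .007 0;0 0 -.005 .007 0;0 0 -.005 .008 0;0 0 -.004 .008 0;0 0 -.004 .008 0'; python3 -c "from h import *;ch()"; python3 -m inch '0 0 -.003 .008 0;0 0 -.003 .008 0;0 0 -.003 .008 0;0 0 -.002 .008 0;0 0 -.002 .007 0;0 0 -.001 .007 0;0 0 0 .006 0'; python3 -c "from h import *;ch()"
```

```text
time: 24.9
ee_pos: [0.491, 0.0398, 0.1386]
ee_rot: [-1.736, -2.618, 0.0]
wrist_force: [0.2, 0.7, 1.7]
grip_width: -0.002
grip_force: 1.0
chamber xyz [0.0017 0.0029 0.1386] tool y ang 0.0 F [0.5 0.5 1.7] grip -0.0001 q [-0.07  0.38  1.75 -0.    1.01 -0.47] t 24.9
time: 25.48
ee_pos: [0.4784, 0.0344, 0.0863]
ee_rot: [-1.736, -2.618, 0.001]
wrist_force: [-0.7, -0.1, 0.5]
grip_width: -0.0
grip_force: 0.5
chamber xyz [-0.012   0.0029  0.0863] tool y ang -0.0 F [-0.7  0.1  0.5] grip -0.0 q [-0.09  0.44  1.84 -0.    0.87 -0.49] t 25.5
```

```bash
python3 -m inch '0 0 0 .005 0;0 0 0 .005 0;0 0 0 .005 0;0 0 0 .004 0;0 0 0 .003 0;0 0 0 .002 0;0 0 0 .001 0'; python3 -c "
from h import *;ch()
cv2.imwrite('pics/s7.png',snapshot('side')[90:290,180:400,::-1].repeat(3,0).repeat(3,1))"
```

```text
time: 26.07
ee_pos: [0.4788, 0.0345, 0.062]
ee_rot: [-1.736, -2.618, 0.0]
wrist_force: [-0.2, 0.2, 0.2]
grip_width: 0.003
grip_force: 0.1
chamber xyz [-0.0116  0.0028  0.062 ] tool y ang 0.0 F [-0.1  0.2  0.2] grip 0.0003 q [-0.09  0.48  1.86 -0.    0.8  -0.49] t 26.1
```

View pics/s7.png

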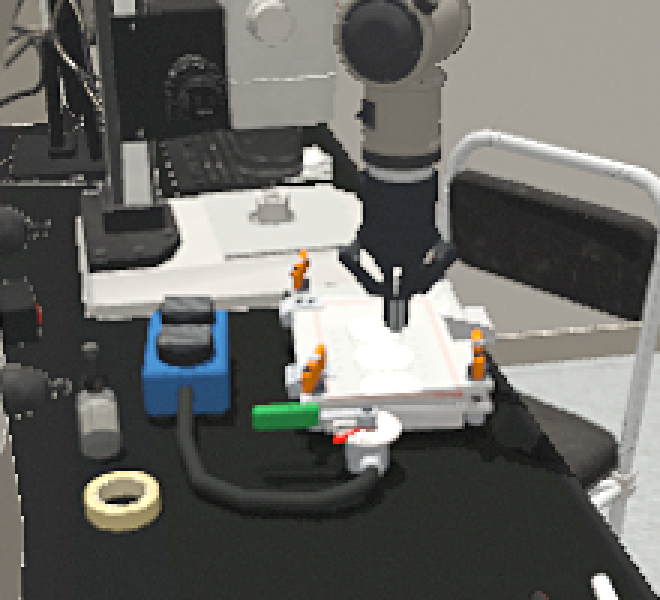

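The cover is down or nearly so. I'll press it gently to confirm it has seated.

```bash
python3 -m inch '0 0 0 .002 0;0 0 0 .002 0;0 0 0 .002 0;0 0 0 0 0'; python3 -m inch '0 0 0 .002 0;0 0 0 .001 0;0 0 0 0 0'; python3 -c "from h import *;ch()"
```

```text
time: 26.45
ee_pos: [0.4787, 0.0345, 0.0559]
ee_rot: [-1.736, -2.618, 0.0]
wrist_force: [-0.4, 0.2, 0.4]
grip_width: -0.0
grip_force: 0.0
time: 26.7
ee_pos: [0.4791, 0.0345, 0.0549]
ee_rot: [1.735, 2.618, 0.001]
wrist_force: [-5.7, -0.0, 18.9]
grip_width: -0.001
grip_force: 9.4
chamber xyz [-0.0114  0.0027  0.0549] tool y ang 0.0 F [-5.3  2.2 18.9] grip -0.0001 q [-0.09  0.49  1.87 -0.    0.78 -0.49] t 26.7
```

There's contact at z = 0.055, so the cover is shut. I'll lift off and measure the wings.

```bash
python3 -m inch '0 0 0 -.02 0;0 0 0 -.03 0;0 0 0 -.03 0;.03 0 -.02 -.03 0;.03 0 -.03 0 0;.03 0 -.03 0 0;.03 0 -.03 0 0;.03 0 0 0 0'
cat >> h.py <<'E'
SC=dict(FL=(-.078,.119),FR=(-.078,-.119),BL=(.078,.119),BR=(.078,-.119))
def w2c(p): return R.from_euler('z',-YAW).apply(np.asarray(p)-CH)
def c2w(p): return R.from_euler('z',YAW).apply(np.asarray(p))+CH
def wings():
    for n in("top","side"):
        im=snapshot(n); m=orange(im)
        for k,(x,y) in SC.items():
            u=proj(n,c2w([x,y,.08]))[0]; w=m.copy(); yy,xx=np.mgrid[:420,:560]; w&=((xx-u[0])**2+(yy-u[1])**2<20**2)
            pts=np.argwhere(w)[:,::-1].astype(float)
            if len(pts)<15: print(n,k,"hidden",u.round()); continue
            # long axis through the pixels, cast on the mid plane
            c=pts.mean(0); v=np.linalg.svd(pts-c,full_matrices=False)[2][0]
            P=w2c(plane(n,c,.08)); d=w2c(plane(n,c+8*v,.08))-w2c(plane(n,c-8*v,.08))
            a=-((np.arctan2(d[1],d[0])-np.pi/2+np.pi/2)%np.pi-np.pi/2)
            print(n,k,len(pts),c.round(1),"ch",P.round(4),"tight angle mod pi",round(a,2))
E
python3 -c "
from h import *
ch();wings()
im=snapshot('top');cv2.imwrite('pics/t2.png',cv2.resize(im[120:290,220:440,::-1],None,fx=3.5,fy=3.5))"
```

```text
time: 27.37
ee_pos: [0.3727, -0.0088, 0.1629]
ee_rot: [-1.735, -2.615, 0.003]
wrist_force: [0.6, 0.3, -0.1]
grip_width: 0.348
grip_force: 0.0
chamber xyz [-0.1262  0.0043  0.1629] tool y ang -0.001 F [ 0.7  0.1 -0.1] grip 0.0297 q [-0.23  0.15  2.   -0.    0.99 -0.63] t 27.4
top FL 43 [314.9 268.5] ch [-0.0809  0.1147  0.08  ] tight angle mod pi 0.13
top FR hidden [398. 236.]
top BL 57 [290.9 213.2] ch [0.0766 0.1217 0.08  ] tight angle mod pi 0.31
top BR 69 [376.2 182.3] ch [ 0.0772 -0.1226  0.08  ] tight angle mod pi 0.22
side FL 37 [339.3 212.2] ch [-0.0769  0.1244  0.08  ] tight angle mod pi 0.2
side FR 19 [325.5 180.1] ch [-0.0742 -0.1081  0.08  ] tight angle mod pi 0.21
side BL 49 [284.8 214. ] ch [0.0789 0.1242 0.08  ] tight angle mod pi 0.26
side BR 30 [279.8 180.9] ch [ 0.081  -0.1122  0.08  ] tight angle mod pi 0.17
```

View pics/t2.png

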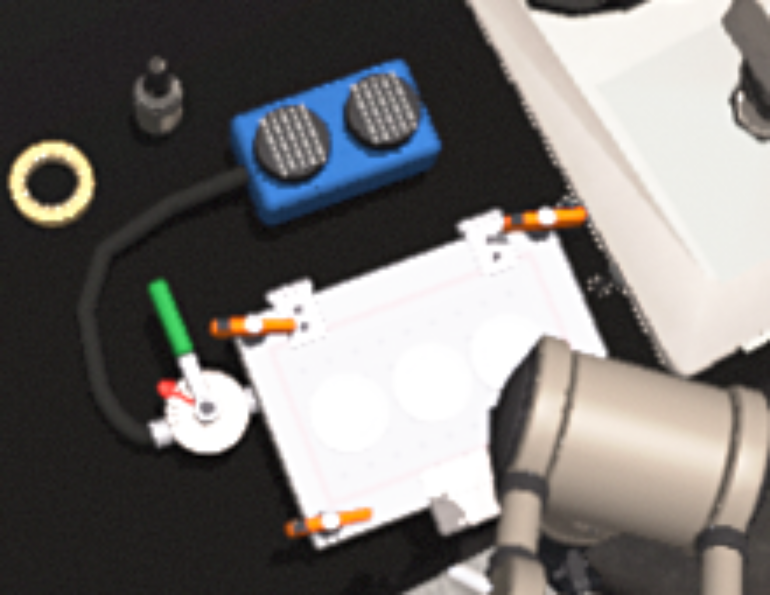

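The cover is shut, and all the wings lie roughly along the chamber's y at about 0.15–0.3 rad. Near-left screw first.

```bash
python3 -m inch '.04 -.023 .0095 .006 0;.04 -.023 .0095 .006 0;.04 -.023 .0095 .006 0;.04 -.023 .0095 .006 0;.04 -.023 .0095 .006 0;.04 0 0 0 .1;.04 0 0 0 .07;.04 0 0 0 0;.04 0 0 0 0' 80 ; python3 -c "from h import *;ch()"
```

```text
time: 28.27
ee_pos: [0.4668, -0.0956, 0.1329]
ee_rot: [-1.948, -2.464, 0.0]
wrist_force: [-0.4, 0.1, -0.2]
grip_width: 0.47
grip_force: 0.0
chamber xyz [-0.0733 -0.1123  0.1329] tool y ang -0.167 F [-0.3  0.3 -0.2] grip 0.0401 q [-0.36  0.36  1.79 -0.    0.98 -0.6 ] t 28.3
```

My tool-x sign was inverted: tool x is +chamber y. The gripper is therefore over the near-right screw, which is an equally valid start. The order becomes FR, BL, FL, BR.

```bash
python3 -m inch '.04 -.0074 -.0035 0 .03;.04 0 0 .025 0;.04 0 0 .025 0;.04 0 0 .01 0;.04 0 0 .005 0;.04 0 0 0 0;.04 0 0 0 0' 80 ; python3 -c "from h import *;ch()"; python3 -m inch '0 0 0 0 0;0 0 0 0 0;0 0 0 0 0;0 0 0 0 0;0 0 0 0 0;0 0 0 0 0' 80;python3 -c "from h import *;ch()
cv2.imwrite('pics/s8.png',cv2.resize(snapshot('side')[120:280,220:400,::-1],None,fx=4,fy=4))"
```

```text
time: 28.85
ee_pos: [0.4648, -0.1041, 0.0688]
ee_rot: [1.988, 2.432, 0.0]
wrist_force: [0.1, -0.3, -0.4]
grip_width: 0.47
grip_force: 0.0
chamber xyz [-0.0785 -0.1194  0.0688] tool y ang -0.2 F [-0.  -0.3 -0.4] grip 0.0402 q [-0.38  0.46  1.86 -0.    0.82 -0.58] t 28.9
time: 29.35
ee_pos: [0.4673, -0.1038, 0.0697]
ee_rot: [1.986, 2.427, 0.006]
wrist_force: [7.8, 4.3, -0.8]
grip_width: 0.1
grip_force: 81.2
chamber xyz [-0.076  -0.12    0.0697] tool y ang -0.201 F [ 8.9  0.9 -0.8] grip 0.0085 q [-0.38  0.46  1.86  0.    0.81 -0.58] t 29.4
```

View pics/s8.png

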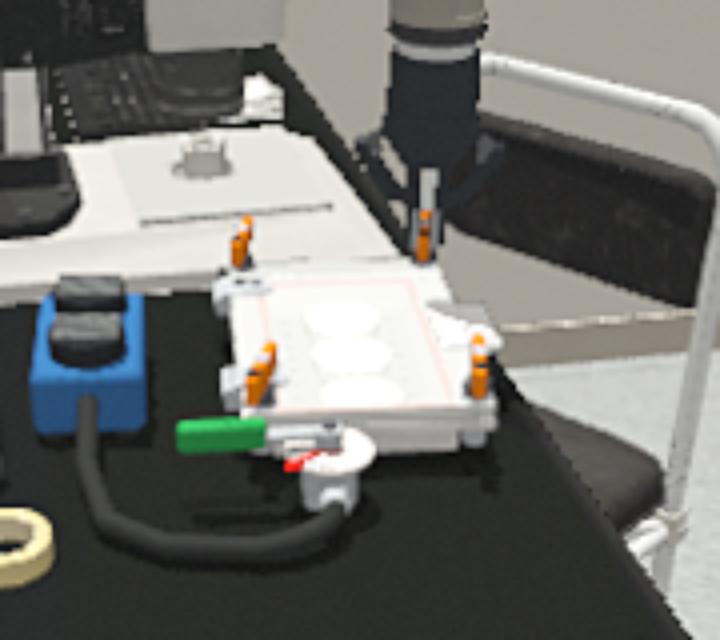

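The fingers hold the near-right wings across the 10 mm bar (reading 8.5 mm). I'll re-centre 2 mm and turn.

```bash
python3 -m inch '0 0 .002 0 .1;0 0 0 0 .1;0 0 0 0 .1;0 0 0 0 .1;0 0 0 0 .1;0 0 0 0 .1;0 0 0 0 .1' ; python3 -c "from h import *;ch()"; python3 -m inch '0 0 0 0 .1;0 0 0 0 .1;0 0 0 0 .1;0 0 0 0 .1;0 0 0 0 .1;0 0 0 0 .1;0 0 0 0 .09;0 0 0 0 0;0 0 0 0 0';python3 -c "from h import *;ch()"
```

```text
time: 29.98
ee_pos: [0.4679, -0.1036, 0.0695]
ee_rot: [2.703, 1.595, 0.005]
wrist_force: [2.8, 2.0, 1.2]
grip_width: 0.098
grip_force: 81.4
chamber xyz [-0.0754 -0.1201  0.0695] tool y ang -0.904 F [3.4 0.8 1.2] grip 0.0084 q [-0.38  0.46  1.86  0.    0.82  0.13] t 30.0
time: 30.73
ee_pos: [0.4682, -0.1039, 0.0693]
ee_rot: [3.083, 0.594, 0.007]
wrist_force: [4.5, -0.0, -0.8]
grip_width: 0.097
grip_force: 81.1
chamber xyz [-0.0752 -0.1205  0.0693] tool y ang -1.59 F [ 4.1 -1.7 -0.8] grip 0.0082 q [-0.38  0.46  1.86  0.    0.82  0.81] t 30.7
```

```bash
python3 -m inch '.04 0 0 0 0;.04 0 0 0 0;.04 0 0 0 0;.04 0 0 -.03 0;.04 0 0 -.035 0;.04 0 0 -.01 0;.04 0 0 0 0' >/dev/null; python3 -m inch '.04 .0188 -.0304 0 0;.04 .0188 -.0304 0 0;.04 .0188 -.0304 0 0;.04 .0188 -.0304 0 0;.04 .0188 -.0304 0 0;.04 .0188 -.0304 0 0;.04 .0188 -.0304 0 0;.04 .0188 -.0304 0 0' >/dev/null; python3 -m inch '.04 0 0 0 -.12;.04 0 0 0 -.12;.04 0 0 0 -.12;.04 0 0 0 -.12;.04 0 0 0 -.12;.04 0 0 0 -.12;.04 0 0 0 -.12;.04 0 0 0 -.12;.04 0 0 0 -.12;.04 0 0 0 -.12' >/dev/null;  python3 -m inch '.04 0 0 0 -.11;.04 0 0 0 0;.04 0 0 0 0'
cat >> h.py <<'E'
def sc(x,y,z,ang):
    "go to chamber x,y,z with tool y at chamber angle ang"
    p=c2w([x,y,z]); go(*p,ang+YAW)
E
python3 -c "
from h import *;ch();sc(.08,.12,.068,-.28);wings()"
```

```text
time: 33.07
ee_pos: [0.5149, 0.1781, 0.1422]
ee_rot: [-2.087, -2.346, 0.003]
wrist_force: [0.1, 0.2, -0.6]
grip_width: 0.467
grip_force: 0.0
chamber xyz [0.0775 0.121  0.1422] tool y ang -0.283 F [ 0.2  0.2 -0.6] grip 0.0399 q [ 0.19  0.46  1.6  -0.    1.08  0.08] t 33.1
shift [-0.0003  0.0028  0.0742] turn -0.003 shift if turned first [-0.0003  0.0028  0.0742] q6 0.076 t 33.0667
top FL hidden [313. 268.]
top FR 81 [399.2 238.6] ch [-0.0845 -0.1208  0.08  ] tight angle mod pi 1.57
top BL hidden [292. 212.]
top BR 67 [376.4 182.3] ch [ 0.0771 -0.123   0.08  ] tight angle mod pi 0.22
side FL 37 [339.3 212.7] ch [-0.0764  0.1274  0.08  ] tight angle mod pi 0.18
side FR 114 [326.  178.5] ch [-0.078  -0.1218  0.08  ] tight angle mod pi 1.48
side BL 50 [284.9 213.9] ch [0.0788 0.1238 0.08  ] tight angle mod pi 0.26
side BR 24 [280.2 180.5] ch [ 0.0794 -0.1155  0.08  ] tight angle mod pi 0.14
```

The near-right screw reads 1.57, so it's nipped. Far-left next.

```bash
python3 -m inch '.04 0 .002 .03 0;.04 0 0 .025 0;.04 0 0 .012 0;.04 0 0 .005 0;.04 0 0 0 0;.04 0 0 0 0'; python3 -m inch '0 0 0 0 0;0 0 0 0 0;0 0 0 0 0;0 0 0 0 0;0 0 0 0 0;0 0 0 0 0' 80;python3 -c "from h import *;ch()"
```

```text
time: 33.67
ee_pos: [0.5179, 0.1786, 0.0717]
ee_rot: [2.085, 2.349, 0.001]
wrist_force: [0.6, -0.4, 0.4]
grip_width: 0.469
grip_force: 0.0
time: 34.17
ee_pos: [0.5169, 0.1785, 0.0725]
ee_rot: [-2.084, -2.35, 0.001]
wrist_force: [-5.2, -1.2, 7.1]
grip_width: 0.098
grip_force: 79.2
chamber xyz [0.0796 0.1207 0.0725] tool y ang -0.28 F [-5.2  0.9  7.1] grip 0.0084 q [0.19 0.56 1.66 0.   0.92 0.07] t 34.2
```

```bash
python3 -m inch '0 0 0 0 .1;0 0 0 0 .1;0 0 0 0 .1;0 0 0 0 .1;0 0 0 0 .1;0 0 0 0 .1;0 0 0 0 .1' ; python3 -c "from h import *;ch()"; python3 -m inch '0 0 0 0 .1;0 0 0 0 .1;0 0 0 0 .1;0 0 0 0 .1;0 0 0 0 .1;0 0 0 0 .09;0 0 0 0 0;0 0 0 0 0';python3 -c "from h import *;ch()"; python3 -m inch '.04 0 0 0 0;.04 0 0 0 0;.04 0 0 0 0;.04 0 0 -.03 0;.04 0 0 -.035 0;.04 0 0 -.01 0;.04 0 0 0 0' >/dev/null; python3 -c "
from h import *;ch();sc(-.0755,.119,.14,-.18)"
```

```text
time: 34.75
ee_pos: [0.5183, 0.1781, 0.0724]
ee_rot: [2.766, 1.487, 0.003]
wrist_force: [1.4, -2.9, 1.4]
grip_width: 0.096
grip_force: 78.5
chamber xyz [0.0807 0.1197 0.0724] tool y ang -0.984 F [ 0.2 -3.2  1.4] grip 0.0082 q [ 0.19  0.56  1.66 -0.    0.92  0.78] t 34.8
time: 35.42
ee_pos: [0.5191, 0.1771, 0.0723]
ee_rot: [3.076, 0.624, 0.005]
wrist_force: [4.3, -6.6, 0.2]
grip_width: 0.09
grip_force: 78.4
chamber xyz [0.0811 0.1185 0.0723] tool y ang -1.571 F [ 1.4 -7.7  0.2] grip 0.0077 q [ 0.19  0.56  1.66 -0.    0.92  1.36] t 35.4
chamber xyz [0.082  0.1203 0.1497] tool y ang -1.57 F [ 0.2  0.3 -0.8] grip 0.04 q [0.19 0.46 1.58 0.   1.09 1.36] t 36.0
shift [-0.1576  0.0011  0.0086] turn -1.39 shift if turned first [-0.0295 -0.1548  0.0086] q6 1.362 t 36.0
```

```bash
python3 -m inch '.04 -.0315 0 0 0;.04 -.0315 0 0 0;.04 -.0315 0 0 0;.04 -.0315 0 0 0;.04 -.0315 .001 0 0;.04 0 0 0 -.12;.04 0 0 0 -.12;.04 0 0 0 -.12;.04 0 0 0 -.12;.04 0 0 0 -.12' >/dev/null; python3 -m inch '.04 0 0 0 -.12;.04 0 0 0 -.12;.04 0 0 0 -.12;.04 0 0 0 -.12;.04 0 0 0 -.12;.04 0 0 0 -.12;.04 0 0 0 -.07;.04 0 0 0 0;.04 0 0 0 0' > /dev/null; python3 -c "
from h import *;ch();sc(-.0755,.1185,.0685,-.18)"
```

```text
chamber xyz [-0.0779  0.1196  0.1455] tool y ang -0.182 F [-0.9 -0.4 -0.4] grip 0.04 q [ 0.11  0.2   1.99 -0.    0.95 -0.11] t 37.6
shift [-0.0006  0.0027  0.077 ] turn -0.002 shift if turned first [-0.0006  0.0027  0.077 ] q6 -0.112 t 37.5833
```

```bash
python3 -m inch '.04 0 .0022 .03 0;.04 0 0 .027 0;.04 0 0 .012 0;.04 0 0 .006 0;.04 0 0 0 0;.04 0 0 0 0' >/dev/null; python3 -m inch '0 0 0 0 0;0 0 0 0 0;0 0 0 0 0;0 0 0 0 0;0 0 0 0 0;0 0 0 0 0' 80;python3 -c "from h import *;ch()"
```

```text
time: 38.58
ee_pos: [0.3735, 0.1163, 0.0721]
ee_rot: [-1.963, -2.451, 0.003]
wrist_force: [-6.3, -2.8, 12.1]
grip_width: 0.094
grip_force: 80.0
chamber xyz [-0.0768  0.1192  0.0721] tool y ang -0.179 F [-6.9 -0.1 12.1] grip 0.0081 q [ 0.11  0.34  2.08 -0.    0.73 -0.11] t 38.6
```

```bash
python3 -m inch '0 0 0 0 .1;0 0 0 0 .1;0 0 0 0 .1;0 0 0 0 .1;0 0 0 0 .1;0 0 0 0 .1;0 0 0 0 .1' ; python3 -c "from h import *;ch()"; python3 -m inch '0 0 0 0 .1;0 0 0 0 .1;0 0 0 0 .1;0 0 0 0 .1;0 0 0 0 .1;0 0 0 0 .1;0 0 0 0 .09;0 0 0 0 0;0 0 0 0 0';python3 -c "from h import *;ch()"; python3 -m inch '.04 0 0 0 0;.04 0 0 0 0;.04 0 0 0 0;.04 0 0 -.03 0;.04 0 0 -.035 0;.04 0 0 -.01 0;.04 0 0 0 0' >/dev/null; python3 -c "
from h import *;ch();sc(.0805,-.1205,.14,-.19)"
```

```text
time: 39.17
ee_pos: [0.3747, 0.1162, 0.0721]
ee_rot: [2.688, 1.624, -0.001]
wrist_force: [-2.0, -4.3, 4.2]
grip_width: 0.097
grip_force: 78.9
chamber xyz [-0.0757  0.1186  0.0721] tool y ang -0.884 F [-3.5 -3.1  4.2] grip 0.0083 q [ 0.11  0.34  2.08 -0.    0.73  0.59] t 39.2
time: 39.92
ee_pos: [0.3755, 0.1153, 0.0719]
ee_rot: [3.076, 0.625, 0.001]
wrist_force: [0.1, -9.9, 1.9]
grip_width: 0.094
grip_force: 78.4
chamber xyz [-0.0753  0.1175  0.0719] tool y ang -1.57 F [-3.7 -9.1  1.9] grip 0.008 q [ 0.1   0.34  2.08 -0.    0.72  1.28] t 39.9
chamber xyz [-0.0733  0.1186  0.149 ] tool y ang -1.57 F [-0.2  0.2 -0.6] grip 0.0403 q [0.11 0.2  1.98 0.   0.95 1.28] t 40.5
shift [0.1535 0.2392 0.0104] turn -1.38 shift if turned first [-0.2057  0.1961  0.0104] q6 1.276 t 40.5
```

```bash
python3 -m inch '.04 .0192 .0299 0 0;.04 .0192 .0299 0 0;.04 .0192 .0299 0 0;.04 .0192 .0299 0 0;.04 .0192 .0299 0 0;.04 .0192 .0299 0 0;.04 .0192 .0299 0 0;.04 .0192 .0299 0 0;.04 0 0 0 0;.04 0 0 0 0' >/dev/null; python3 -m inch '.04 0 0 0 -.12;.04 0 0 0 -.12;.04 0 0 0 -.12;.04 0 0 0 -.12;.04 0 0 0 -.12;.04 0 0 0 -.12;.04 0 0 0 -.12;.04 0 0 0 -.12;.04 0 0 0 -.12;.04 0 0 0 -.12' > /dev/null; python3 -m inch '.04 0 0 0 -.12;.04 0 0 0 -.06;.04 0 0 0 0;.04 0 0 0 0' >/dev/null; python3 -c "
from h import *;ch();sc(.0805,-.1205,.0685,-.19)
cv2.imwrite('pics/s9.png',cv2.resize(snapshot('side')[100:240,200:400,::-1],None,fx=4,fy=4))"
```

```text
chamber xyz [ 0.078  -0.1189  0.1459] tool y ang -0.191 F [-0.5 -0.4 -0.1] grip 0.0403 q [-0.2   0.57  1.4   0.    1.18 -0.4 ] t 42.5
shift [-0.0012  0.0028  0.0774] turn -0.001 shift if turned first [-0.0012  0.0028  0.0774] q6 -0.404 t 42.5
```

View pics/s9.png

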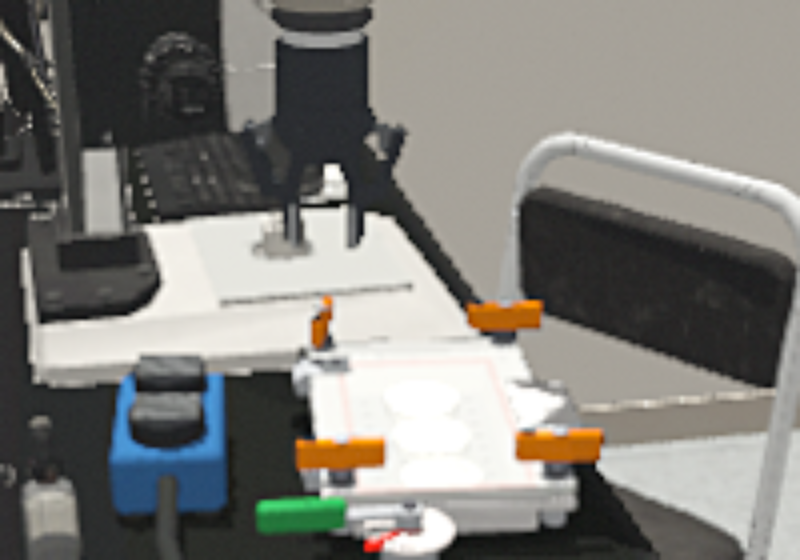

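Three screws now stand a quarter turn round, and the far-right one at crop pixel (322,322) is still loose. The gripper is above it and the microscope base is low. Continuing.

```bash
python3 -m inch '.04 -.001 .0025 .03 0;.04 0 0 .027 0;.04 0 0 .012 0;.04 0 0 .006 0;.04 0 0 0 0;.04 0 0 0 0' >/dev/null; python3 -m inch '0 0 0 0 0;0 0 0 0 0;0 0 0 0 0;0 0 0 0 0;0 0 0 0 0;0 0 0 0 0' 80;python3 -c "from h import *;ch()"
```

```text
time: 43.55
ee_pos: [0.6118, -0.0447, 0.0728]
ee_rot: [1.977, 2.442, -0.002]
wrist_force: [-5.7, -2.0, 7.0]
grip_width: 0.097
grip_force: 79.4
chamber xyz [ 0.08   -0.1219  0.0728] tool y ang -0.19 F [-6.   0.3  7. ] grip 0.0083 q [-0.2   0.66  1.46 -0.    1.02 -0.41] t 43.5
```

Turn 1.38.

```bash
python3 -m inch '0 0 0 0 .1;0 0 0 0 .1;0 0 0 0 .1;0 0 0 0 .1;0 0 0 0 .1;0 0 0 0 .1;0 0 0 0 .1' ; python3 -c "from h import *;ch()"; python3 -m inch '0 0 0 0 .1;0 0 0 0 .1;0 0 0 0 .1;0 0 0 0 .1;0 0 0 0 .1;0 0 0 0 .1;0 0 0 0 .08;0 0 0 0 0;0 0 0 0 0';python3 -c "from h import *;ch()"; python3 -m inch '.04 0 0 0 0;.04 0 0 0 0;.04 0 0 0 0;.04 0 0 -.03 0;.04 0 0 -.035 0;.04 0 0 -.01 0;.04 0 0 0 0' >/dev/null; python3 -c "
from h import *;ch();sc(-.0755,-.1205,.0685,-1.57);wings()"
```

```text
time: 44.13
ee_pos: [0.6104, -0.0445, 0.0725]
ee_rot: [-2.696, -1.61, 0.006]
wrist_force: [-9.9, -2.5, 9.0]
grip_width: 0.093
grip_force: 79.8
chamber xyz [ 0.0788 -0.1212  0.0725] tool y ang -0.894 F [-10.1   1.6   9. ] grip 0.008 q [-0.2   0.66  1.46 -0.    1.03  0.3 ] t 44.1
time: 44.88
ee_pos: [0.6094, -0.0435, 0.0723]
ee_rot: [-3.077, -0.625, 0.009]
wrist_force: [-12.5, 2.0, 10.2]
grip_width: 0.095
grip_force: 80.0
chamber xyz [ 0.0783 -0.1199  0.0723] tool y ang -1.57 F [-10.8   6.7  10.2] grip 0.0081 q [-0.2   0.66  1.46 -0.    1.03  0.97] t 44.9
chamber xyz [ 0.0829 -0.123   0.1504] tool y ang -1.57 F [-0.1  0.3 -0.6] grip 0.0401 q [-0.2   0.57  1.38 -0.    1.18  0.97] t 45.5
shift [-0.159  -0.003   0.0808] turn -0.0 shift if turned first [-0.159  -0.003   0.0808] q6 0.973 t 45.4667
top FL hidden [313. 268.]
top FR hidden [398. 236.]
top BL 48 [292.1 213.6] ch [0.0743 0.1192 0.08  ] tight angle mod pi -1.56
top BR hidden [375. 182.]
side FL 141 [339.2 211.1] ch [-0.0781  0.1175  0.08  ] tight angle mod pi -1.52
side FR 113 [326.  178.5] ch [-0.0782 -0.122   0.08  ] tight angle mod pi 1.5
side BL 142 [284.2 213. ] ch [0.0804 0.1183 0.08  ] tight angle mod pi -1.56
side BR 102 [280.4 179.9] ch [ 0.0783 -0.1206  0.08  ] tight angle mod pi -1.54
```

All four are nipped at about 1.55. Round two in the same order, starting with FR.

```bash
python3 -m inch '.04 -.0316 -.0005 0 0;.04 -.0316 -.0005 0 0;.04 -.0316 -.0005 0 0;.04 -.0316 -.0005 0 0;.04 -.0316 -.0005 0 0;.04 0 0 .03 0;.04 0 0 .02 0;.04 0 0 0 0;.04 0 0 0 0' >/dev/null; python3 -c "
from h import *;ch();sc(-.0755,-.1205,.0695,-1.57)"
```

```text
chamber xyz [-0.0781 -0.1185  0.0949] tool y ang -1.57 F [-0.1 -0.  -0.1] grip 0.0404 q [-0.38  0.42  1.84 -0.    0.89  0.79] t 46.3
shift [0.0026 0.0021 0.0254] turn -0.0 shift if turned first [0.0026 0.0021 0.0254] q6 0.791 t 46.3167
```

```bash
python3 -m inch '.04 .0026 .002 .015 0;.04 0 0 .01 0;.04 0 0 0 0' >/dev/null; python3 -m inch '0 0 0 0 0;0 0 0 0 0;0 0 0 0 0;0 0 0 0 0;0 0 0 0 0;0 0 0 0 0' 100 >/dev/null;python3 -c "from h import *;ch()";  python3 -m inch '0 0 0 0 .1;0 0 0 0 .1;0 0 0 0 .1;0 0 0 0 .1;0 0 0 0 .1;0 0 0 0 .1;0 0 0 0 .1' ; python3 -c "from h import *;ch()"; python3 -m inch '0 0 0 0 .1;0 0 0 0 .1;0 0 0 0 .1;0 0 0 0 .1;0 0 0 0 .1;0 0 0 0 .1;0 0 0 0 .1;0 0 0 0 .03;0 0 0 0 0;0 0 0 0 0';python3 -c "from h import *;ch();print(status.state()['torque'])"
```

```text
chamber xyz [-0.074  -0.1209  0.0724] tool y ang -1.57 F [0.4 3.9 6.4] grip 0.0076 q [-0.38  0.46  1.85  0.    0.83  0.79] t 47.1
time: 47.65
ee_pos: [0.4695, -0.1048, 0.0723]
ee_rot: [3.104, -0.474, 0.002]
wrist_force: [-2.1, -1.7, 4.7]
grip_width: 0.091
grip_force: 97.8
chamber xyz [-0.0744 -0.1219  0.0723] tool y ang -2.274 F [-2.6 -0.7  4.7] grip 0.0077 q [-0.38  0.46  1.85 -0.    0.83  1.5 ] t 47.6
time: 48.48
ee_pos: [0.4688, -0.1056, 0.072]
ee_rot: [2.734, -1.543, 0.001]
wrist_force: [-4.1, -5.6, 3.9]
grip_width: 0.088
grip_force: 97.9
chamber xyz [-0.0754 -0.1223  0.072 ] tool y ang -2.999 F [-5.9 -3.5  3.9] grip 0.0075 q [-0.38  0.46  1.85 -0.    0.83  2.22] t 48.5
[-1.04702703  0.83679517  0.2466648 ]
```

```bash
python3 -m inch '0 0 0 0 .04;0 0 0 0 .04;0 0 0 0 0;0 0 0 0 0' >/dev/null;python3 -c "from h import *;ch();print(status.state()['torque'])"; python3 -m inch '.04 0 0 0 -.04;.04 0 0 0 0;.04 0 0 0 0;.04 0 0 -.03 0;.04 0 0 -.035 0;.04 0 0 -.01 0;.04 0 0 0 0' >/dev/null; python3 -c "
from h import *;ch();sc(.081,.1185,.14,-1.57)"
```

```text
chamber xyz [-0.0755 -0.1223  0.0721] tool y ang -3.076 F [-5.9 -3.1  3.7] grip 0.0078 q [-0.38  0.46  1.85 -0.    0.83  2.3 ] t 48.8
[-0.92920076  0.79085295  1.40913268]
chamber xyz [-0.0731 -0.1225  0.1494] tool y ang -3.041 F [ 0.9 -0.3 -0.3] grip 0.0402 q [-0.38  0.35  1.76 -0.    1.02  2.26] t 49.4
shift [-0.2244 -0.1775  0.009 ] turn -1.471 shift if turned first [ 0.1542 -0.241   0.009 ] q6 2.263 t 49.4
```

Torque rose to 1.4 N·m, so FR is on its stop. BL next.

```bash
python3 -m inch '.04 -.028 -.0222 0 0;.04 -.028 -.0222 0 0;.04 -.028 -.0222 0 0;.04 -.028 -.0222 0 0;.04 -.028 -.0222 0 0;.04 -.028 -.0222 0 0;.04 -.028 -.0222 0 0;.04 -.028 -.0222 0 0;.04 0 0 0 0' >/dev/null; python3 -m inch '.04 0 0 0 -.12;.04 0 0 0 -.12;.04 0 0 0 -.12;.04 0 0 0 -.12;.04 0 0 0 -.12;.04 0 0 0 -.12;.04 0 0 0 -.12;.04 0 0 0 -.12;.04 0 0 0 -.12;.04 0 0 0 -.12' > /dev/null; python3 -m inch '.04 0 0 0 -.12;.04 0 0 0 -.12;.04 0 0 0 -.031;.04 0 0 0 0;.04 0 0 0 0' >/dev/null; python3 -c "
from h import *;ch();sc(.081,.1185,.07,-1.57)"
```

```text
chamber xyz [0.0789 0.1196 0.1454] tool y ang -1.571 F [ 0.9 -0.2  0.1] grip 0.0403 q [ 0.19  0.46  1.59 -0.    1.09  1.36] t 51.4
shift [0.0022 0.0011 0.0754] turn -0.001 shift if turned first [0.0022 0.0011 0.0754] q6 1.361 t 51.4
```

```bash
python3 -m inch '.04 .002 .001 .03 0;.04 0 0 .027 0;.04 0 0 .012 0;.04 0 0 .005 0;.04 0 0 0 0;.04 0 0 0 0' >/dev/null; python3 -m inch '0 0 0 0 0;0 0 0 0 0;0 0 0 0 0;0 0 0 0 0;0 0 0 0 0;0 0 0 0 0' 100 >/dev/null;python3 -c "from h import *;ch()";  python3 -m inch '0 0 0 0 .1;0 0 0 0 .1;0 0 0 0 .1;0 0 0 0 .1;0 0 0 0 .1;0 0 0 0 .1;0 0 0 0 .1' >/dev/null; python3 -c "from h import *;ch()"; python3 -m inch '0 0 0 0 .1;0 0 0 0 .1;0 0 0 0 .1;0 0 0 0 .1;0 0 0 0 .1;0 0 0 0 .1;0 0 0 0 .1;0 0 0 0 .08;0 0 0 0 0;0 0 0 0 0' >/dev/null;python3 -c "from h import *;ch();print(status.state()['torque'])"
```

```text
chamber xyz [0.0821 0.1184 0.0735] tool y ang -1.569 F [-1.5 -0.4  6. ] grip 0.0077 q [ 0.19  0.56  1.66 -0.    0.92  1.36] t 52.4
chamber xyz [0.0814 0.1165 0.0733] tool y ang -2.273 F [-4.9 -9.9  6.2] grip 0.0078 q [ 0.19  0.56  1.66 -0.    0.92  2.06] t 53.0
chamber xyz [0.0794 0.1154 0.0731] tool y ang -3.046 F [-10.  -13.9   9.2] grip 0.0082 q [ 0.19  0.56  1.66 -0.01  0.93  2.84] t 53.8
[-2.98970827  0.6694176   0.8897779 ]
```

```bash
python3 -m inch '0 0 0 0 .03;0 0 0 0 0;0 0 0 0 0' >/dev/null;python3 -c "from h import *;ch();print(status.state()['torque'])"; python3 -m inch '.04 0 0 0 -.04;.04 0 0 0 0;.04 0 0 0 0;.04 0 0 -.03 0;.04 0 0 -.035 0;.04 0 0 -.01 0;.04 0 0 0 0' >/dev/null; python3 -c "
from h import *;ch();sc(-.0755,.118,.14,-1.57)"
```

```text
chamber xyz [0.0793 0.1154 0.073 ] tool y ang -3.075 F [ -9.7 -14.4   9.4] grip 0.0076 q [ 0.19  0.56  1.66 -0.01  0.93  2.87] t 54.1
[-2.97661776  0.6866888   1.35520709]
chamber xyz [0.0835 0.1186 0.1506] tool y ang -3.039 F [ 1.   0.5 -0.4] grip 0.0402 q [0.19 0.46 1.58 0.   1.1  2.83] t 54.6
shift [-0.0157  0.1583  0.0095] turn -1.469 shift if turned first [-0.1591  0.0004  0.0095] q6 2.829 t 54.65
```

BL is on its stop. FL next.

```bash
python3 -m inch '.04 -.0031 .0316 0 0;.04 -.0031 .0316 0 0;.04 -.0031 .0316 0 0;.04 -.0031 .0316 0 0;.04 -.0031 .0316 0 0;.04 0 0 0 -.12;.04 0 0 0 -.12;.04 0 0 0 -.12' >/dev/null; python3 -m inch '.04 0 0 0 -.12;.04 0 0 0 -.12;.04 0 0 0 -.12;.04 0 0 0 -.12;.04 0 0 0 -.12;.04 0 0 0 -.12;.04 0 0 0 -.12;.04 0 0 0 -.12;.04 0 0 0 -.12;.04 0 0 0 -.03' > /dev/null; python3 -m inch '.04 0 0 0 0;.04 0 0 0 0' >/dev/null; python3 -c "
from h import *;ch();sc(-.0755,.118,.07,-1.57)"
```

```text
chamber xyz [-0.0778  0.1181  0.1465] tool y ang -1.571 F [ 0.4  0.5 -0.8] grip 0.0401 q [0.1  0.2  1.99 0.   0.95 1.27] t 56.3
shift [0.0024 0.0001 0.0765] turn -0.001 shift if turned first [0.0024 0.0002 0.0765] q6 1.272 t 56.3167
```

```bash
python3 -m inch '.04 .002 0 .03 0;.04 0 0 .027 0;.04 0 0 .012 0;.04 0 0 .006 0;.04 0 0 0 0;.04 0 0 0 0' >/dev/null; python3 -m inch '0 0 0 0 0;0 0 0 0 0;0 0 0 0 0;0 0 0 0 0;0 0 0 0 0;0 0 0 0 0' 100 >/dev/null;python3 -c "from h import *;ch()";  python3 -m inch '0 0 0 0 .1;0 0 0 0 .1;0 0 0 0 .1;0 0 0 0 .1;0 0 0 0 .1;0 0 0 0 .1;0 0 0 0 .1' >/dev/null; python3 -c "from h import *;ch()"; python3 -m inch '0 0 0 0 .1;0 0 0 0 .1;0 0 0 0 .1;0 0 0 0 .1;0 0 0 0 .1;0 0 0 0 .1;0 0 0 0 .1;0 0 0 0 .1;0 0 0 0 0;0 0 0 0 0' >/dev/null;python3 -c "from h import *;ch();print(status.state()['torque'])"
```

```text
chamber xyz [-0.0747  0.1174  0.0733] tool y ang -1.569 F [-2.2 -1.7  4.8] grip 0.0073 q [ 0.1   0.34  2.08 -0.    0.73  1.27] t 57.3
chamber xyz [-0.0752  0.1161  0.0731] tool y ang -2.272 F [ -4.9 -13.6   3. ] grip 0.0074 q [ 0.1   0.34  2.08 -0.    0.73  1.98] t 57.9
chamber xyz [-0.0767  0.1153  0.0729] tool y ang -3.064 F [-10.  -18.7   6.8] grip 0.0074 q [ 0.1   0.34  2.08 -0.01  0.73  2.77] t 58.7
[-3.62253601  0.22644216  1.13479759]
```

FL is on its stop at 1.13 N·m. BR is last.

```bash
python3 -m inch '.04 0 0 0 -.04;.04 0 0 0 0;.04 0 0 0 0;.04 0 0 -.03 0;.04 0 0 -.035 0;.04 0 0 -.01 0;.04 0 0 0 0' >/dev/null; python3 -c "
from h import *;ch();sc(.079,-.121,.14,-1.57)"
```

```text
chamber xyz [-0.0734  0.1176  0.15  ] tool y ang -3.03 F [-0.2  0.  -0.9] grip 0.04 q [0.1  0.2  1.98 0.   0.95 2.73] t 59.3
shift [ 0.2541 -0.1247  0.0114] turn -1.46 shift if turned first [0.1521 0.2387 0.0114] q6 2.733 t 59.3167
```

```bash
python3 -m inch '.04 .0317 -.0156 0 0;.04 .0317 -.0156 0 0;.04 .0317 -.0156 0 0;.04 .0317 -.0156 0 0;.04 .0317 -.0156 0 0;.04 .0317 -.0156 0 0;.04 .0317 -.0156 0 0;.04 .0317 -.0156 0 0;.04 0 0 0 0' >/dev/null; python3 -m inch '.04 0 0 0 -.12;.04 0 0 0 -.12;.04 0 0 0 -.12;.04 0 0 0 -.12;.04 0 0 0 -.12;.04 0 0 0 -.12;.04 0 0 0 -.12;.04 0 0 0 -.12;.04 0 0 0 -.12;.04 0 0 0 -.12' > /dev/null; python3 -m inch '.04 0 0 0 -.12;.04 0 0 0 -.12;.04 0 0 0 -.02;.04 0 0 0 0;.04 0 0 0 0' >/dev/null; python3 -c "
from h import *;ch();sc(.0795,-.121,.07,-1.57)"
```

```text
chamber xyz [ 0.077  -0.1197  0.1466] tool y ang -1.572 F [-0.1  0.9  0.8] grip 0.0401 q [-0.2   0.57  1.4   0.    1.18  0.97] t 61.3
shift [0.0026 0.0013 0.0766] turn -0.002 shift if turned first [0.0026 0.0014 0.0766] q6 0.975 t 61.3167
```

```bash
python3 -m inch '.04 .002 .001 .03 0;.04 0 0 .027 0;.04 0 0 .012 0;.04 0 0 .006 0;.04 0 0 0 0;.04 0 0 0 0' >/dev/null; python3 -m inch '0 0 0 0 0;0 0 0 0 0;0 0 0 0 0;0 0 0 0 0;0 0 0 0 0;0 0 0 0 0' 100 >/dev/null;python3 -c "from h import *;ch()";  python3 -m inch '0 0 0 0 .1;0 0 0 0 .1;0 0 0 0 .1;0 0 0 0 .1;0 0 0 0 .1;0 0 0 0 .1;0 0 0 0 .1' >/dev/null; python3 -c "from h import *;ch()"; python3 -m inch '0 0 0 0 .1;0 0 0 0 .1;0 0 0 0 .1;0 0 0 0 .1;0 0 0 0 .1;0 0 0 0 .1;0 0 0 0 .1;0 0 0 0 .1;0 0 0 0 0;0 0 0 0 0' >/dev/null;python3 -c "from h import *;ch();print(status.state()['torque'])"
```

```text
chamber xyz [ 0.0798 -0.1199  0.0739] tool y ang -1.569 F [-0.6  6.6  6.2] grip 0.0078 q [-0.2   0.65  1.47  0.    1.02  0.97] t 62.3
chamber xyz [ 0.0798 -0.1197  0.0737] tool y ang -2.273 F [0.1 5.5 4.9] grip 0.0073 q [-0.2   0.65  1.47  0.    1.02  1.68] t 62.9
chamber xyz [ 0.08   -0.1194  0.0735] tool y ang -3.067 F [2.  7.5 4.5] grip 0.0076 q [-0.2   0.65  1.47  0.    1.02  2.47] t 63.7
[1.23154591 0.3066713  1.13937487]
```

BR is tight. I'll lift and measure the screws, lever and pointer.

```bash
python3 -m inch '.04 0 0 0 -.04;.04 0 0 0 0;.04 0 0 0 0;.04 0 0 -.03 0;.04 0 0 -.035 0;.04 0 0 -.025 0;.04 0 0 0 0' >/dev/null
cat > v.py <<'E'
from h import *
wings()
ax=c2w([.035+.0025,.172-.001,0])
def ang(p): q=w2c(p); return np.arctan2(q[1]-.171,q[0]-.0375)
for n in("top","side"):
    im=snapshot(n)
    for nm,m,z,r,rr in(("lever",green(im),.062,.078,.04),("pointer",red(im),.045,.03,.03)):
        u=proj(n,[ax[0],ax[1],z])[0]; yy,xx=np.mgrid[:420,:560]; m&=(xx-u[0])**2+(yy-u[1])**2<45**2
        cs=[(c,s) for c,s in blobs(m,6)]
        for c,s in cs: print(n,nm,c,s,"axis px",u.round(1),"ch",[w2c(plane(n,c,zz)).round(4).tolist() for zz in((.062,.073) if nm=="lever" else (.03,.045))],"ang",ang(plane(n,c,z)).round(3))
E
python3 v.py; python3 -c "
from h import *
a=snapshot('top')[190:260,240:310,::-1];b=snapshot('side')[195:265,245:345,::-1]
cv2.imwrite('pics/v.png',np.hstack([cv2.resize(a,(420,420),interpolation=2),np.pad(cv2.resize(b,(380,266),interpolation=2),((0,154),(0,0),(0,0)))]))"
```

```text
top FL hidden [313. 268.]
top FR hidden [398. 236.]
top BL 59 [288.8 214.4] ch [0.0754 0.1282 0.08  ] tight angle mod pi -0.16
top BR 29 [369.2 185.7] ch [ 0.075  -0.1011  0.08  ] tight angle mod pi -0.15
side FL 68 [340.2 212.2] ch [-0.0795  0.1247  0.08  ] tight angle mod pi -0.09
side FR 42 [325.9 179.5] ch [-0.0763 -0.1132  0.08  ] tight angle mod pi -0.11
side BL 46 [285.3 214.6] ch [0.0778 0.128  0.08  ] tight angle mod pi -0.11
side BR 31 [280.2 180.8] ch [ 0.0797 -0.1126  0.08  ] tight angle mod pi -0.09
top lever [268.1 210. ] [262 200  13  22 135] axis px [278.4 234.4] ch [[0.109, 0.174, 0.062], [0.1067, 0.1747, 0.073]] ang 0.042
top pointer [268.  231.1] [265 229  10   6  26] axis px [278.3 235.5] ch [[0.0607, 0.1922, 0.03], [0.0582, 0.1929, 0.045]] ang 0.814
side lever [274.4 228.2] [264 224  22   9 179] axis px [300.9 227.3] ch [[0.1105, 0.1711, 0.062], [0.1111, 0.1898, 0.073]] ang 0.001
side pointer [292.8 236. ] [291 235   5   3  13] axis px [300.8 232.6] ch [[0.0591, 0.1632, 0.03], [0.0612, 0.1875, 0.045]] ang 0.608
```

View pics/v.png

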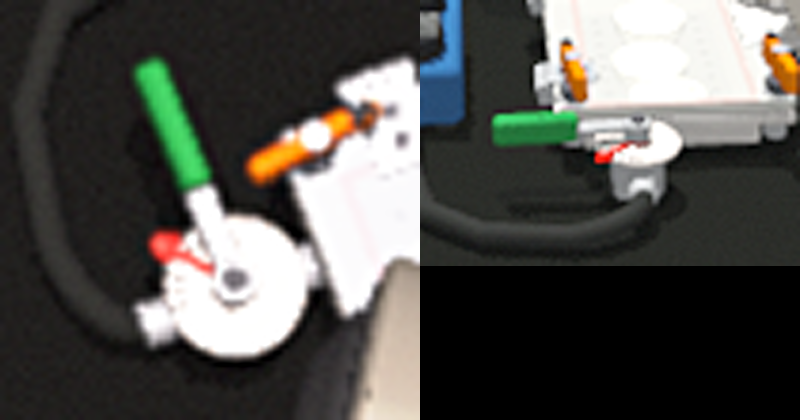

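Screws read about 3.03, all tight. The lever lies at about 0.02 rad. In the left panel the red pointer tip is at (160,243), i.e. top pixel (266.7,230.5); in the right panel it's at side pixel (293.2,236). The lever hub is at top pixel (278.8,236.7).

Run:
```python
from h import *
for nm,a,b in(("tip",(266.7,230.5),(293.2,236)),("hub",(278.8,236.7),(302.9,228.4)),("grip",(268.1,210),(274.4,228.2))):
    p,e=tri(a,b); print(nm,w2c(p).round(4),round(e,4))
hub=w2c(tri((278.8,236.7),(302.9,228.4))[0])
# angle from red line pixels in top: fit line direction
im=snapshot("top"); H=hsv(im); m=((H[...,0]<10)|(H[...,0]>170))&(H[...,1]>70); m[:, :262]=0; m[:,279]=0;m[:,279:]=0;m[:226]=0;m[240:]=0
pts=np.argwhere(m)[:,::-1].astype(float); print(len(pts))
for z in(.03,.04,.045):
    Q=np.array([w2c(plane("top",p,z))[:2] for p in pts]); c=Q.mean(0); v=np.linalg.svd(Q-c)[2][0]; v*=np.sign(v[0]); 
    print(z,"mean",c.round(4),"dir",np.arctan2(v[1],v[0]).round(3),[np.arctan2(c[1]-ay,c[0]-ax).round(3) for ax,ay in((.0375,.171),(.035,.172))], "tip",w2c(plane("top",(266.7,230.5),z)).round(4))
g=green(im);pts=np.argwhere(g)[:,::-1].astype(float);pts=pts[(abs(pts-[268,210])<20).all(1)]
Q=np.array([w2c(plane("top",p,.073))[:2] for p in pts]);c=Q.mean(0);v=np.linalg.svd(Q-c)[2][0];v*=np.sign(v[0]);print("lever",c,np.arctan2(v[1],v[0]))
```

```text
tip [0.0604 0.1958 0.05  ] 0.0007
hub [0.032  0.1719 0.0587] 0.0001
grip [0.1097 0.1739 0.0634] 0.002
47
0.03 mean [0.0604 0.1913] dir 0.729 [np.float64(0.724), np.float64(0.648)] tip [0.0635 0.1949 0.03  ]
0.04 mean [0.0587 0.1917] dir 0.729 [np.float64(0.774), np.float64(0.694)] tip [0.0618 0.1954 0.04  ]
0.045 mean [0.0579 0.192 ] dir 0.729 [np.float64(0.8), np.float64(0.718)] tip [0.0609 0.1956 0.045 ]
lever [0.10687672 0.17473982] 0.032669407188662375
```

```bash
python3 -c "
from h import *;ch();sc(.117,.1745,.14,-1.54)"
```

```text
chamber xyz [ 0.0786 -0.1208  0.1609] tool y ang -3.029 F [-0.3  0.6  1.4] grip 0.0399 q [-0.2   0.56  1.37 -0.    1.21  2.43] t 64.7
shift [-0.2891 -0.0713  0.0212] turn -1.489 shift if turned first [ 0.0475 -0.294   0.0212] q6 2.432 t 64.6667
```

```bash
python3 -m inch '.034 0 0 0 -.12;.034 0 0 0 -.12;.034 0 0 0 -.12;.034 0 0 0 -.12;.034 0 0 0 -.12;.034 0 0 0 -.12;.034 0 0 0 -.12;.034 0 0 0 -.12;.034 0 0 0 -.12;.034 0 0 0 -.12' >/dev/null; python3 -m inch '.034 0 0 0 -.12;.034 0 0 0 -.12;.034 0 0 0 -.05;.034 0 0 0 0' >/dev/null;  python3 -m inch '.034 .0053 -.0327 0 0;.034 .0053 -.0327 0 0;.034 .0053 -.0327 0 0;.034 .0053 -.0327 0 0;.034 .0053 -.0327 0 0;.034 .0053 -.0327 0 0;.034 .0053 -.0327 0 0;.034 .0053 -.0327 0 0;.034 .0053 -.0327 0 0;.034 0 0 0 0' >/dev/null; python3 -m inch '.034 0 0 0 0;.034 0 0 0 0' >/dev/null; python3 -c "
from h import *;ch();sc(.117,.1745,.053,-1.54)"
```

```text
chamber xyz [0.1173 0.1743 0.1618] tool y ang -1.54 F [-0.5 -0.6  0.2] grip 0.0342 q [ 0.3   0.51  1.46 -0.    1.17  1.44] t 66.8
shift [-0.0002 -0.0002  0.1088] turn 0.0 shift if turned first [-0.0002 -0.0002  0.1088] q6 1.438 t 66.8333
```

```bash
python3 -m inch '.034 0 0 .035 0;.034 0 0 .034 0;.034 0 0 .02 0;.034 0 0 .01 0;.034 0 0 .005 0;.034 0 0 0 0;.034 0 0 0 0' >/dev/null; python3 -c "from h import *;ch()"; python3 -m inch '.005 0 0 0 0;.005 0 0 0 0;.005 0 0 0 0;.005 0 0 0 0;.005 0 0 0 0' 20 >/dev/null; python3 -c "
from h import *;ch()"
```

```text
chamber xyz [0.1183 0.1739 0.0593] tool y ang -1.54 F [-0.2  0.  -0.9] grip 0.0343 q [ 0.3   0.63  1.56 -0.    0.95  1.44] t 67.4
chamber xyz [0.1185 0.1743 0.0597] tool y ang -1.539 F [ 0.6 -1.8  6.8] grip 0.0135 q [ 0.3   0.63  1.56 -0.    0.95  1.44] t 67.8
```

```bash
python3 -m inch '.005 -.0002 -.0057 0 -.068;.005 -.0002 -.0057 0 -.068;.005 -.0002 -.0057 0 -.068;.005 -.0002 -.0057 0 -.068;.005 -.0002 -.0057 0 -.068;.005 -.0002 -.0057 0 -.068;.005 -.0002 -.0057 0 -.068;.005 -.0002 -.0057 0 -.068;.005 -.0002 -.0057 0 -.068;.005 0 0 0 0' >/dev/null; python3 -c "
from h import *;ch()"
```

```text
chamber xyz [0.1011 0.2222 0.0597] tool y ang -0.922 F [-0.5 -3.1  7.4] grip 0.0135 q [ 0.38  0.61  1.61 -0.    0.92  0.9 ] t 68.7
```

The arc puts the hub at (0.0347, 0.172), so the pointer is at about 0.73. The lever is at 0.65, so I'll finish the swing.

```bash
python3 -m inch '.005 -.0001 -.0034 0 -.04;.005 -.0001 -.0034 0 -.04;.005 0 0 0 0;.005 0 0 0 0' >/dev/null; python3 -c "
from h import *;ch()"; python3 -m inch '.034 0 0 0 0;.034 0 0 0 0;.034 0 0 0 0;.034 0 0 -.03 0;.034 0 0 -.04 0;.034 0 0 -.04 0;.034 0 0 -.04 0' >/dev/null; python3 -m inch '.034 -.04 .01 0 0;.034 -.04 .01 0 0;.034 -.04 .01 0 0;.034 -.04 .01 0 0;.034 -.03 .01 0 0;.034 0 0 0 0' >/dev/null;python3 -c "
from h import *;ch()
a=snapshot('top');b=snapshot('side')
cv2.imwrite('pics/v2.png',np.hstack([cv2.resize(a[185:265,235:315,::-1],(480,480),interpolation=2),np.pad(cv2.resize(b[195:265,255:335,::-1],(320,280),interpolation=2),((0,200),(0,0),(0,0)))]))
g=green(a);pts=np.argwhere(g)[:,::-1].astype(float);pts=pts[(abs(pts-[262,222])<30).all(1)];print(len(pts))
Q=np.array([w2c(plane('top',p,.071))[:2] for p in pts]);c=Q.mean(0);v=np.linalg.svd(Q-c)[2][0];v*=np.sign(v[0]);print('lever',c,np.arctan2(v[1],v[0]),np.arctan2(c[1]-.172,c[0]-.0347))"
```

```text
chamber xyz [0.0971 0.2269 0.0597] tool y ang -0.846 F [-0.9 -3.   8.2] grip 0.0129 q [ 0.39  0.6   1.62 -0.    0.92  0.84] t 69.0
chamber xyz [-0.0155  0.0606  0.2083] tool y ang -0.851 F [ 1.  -0.2  0.3] grip 0.0343 q [ 0.02  0.25  1.73 -0.    1.17  0.47] t 70.1
140
lever [0.08706135 0.22215905] 0.7382012427799127 0.7639199524976457
```

View pics/v2.png

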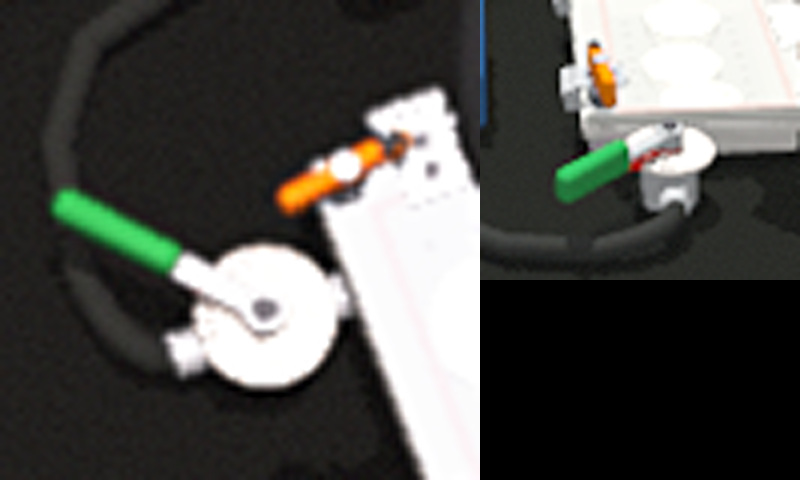

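The lever now fully covers the red pointer in the top view. Its measured direction is 0.738 against the pointer's 0.729. The gripper is clear of everything, so I'm handing in.

```bash
python3 -c "
from workcell import arm;print(arm.sign_off())"
```

```text
the job is handed in; nothing more can be done
None
```

The job is handed in: three dishes are flat in the chamber, the cover is shut, all four screws were tightened to the stop in cross order over two rounds, and the valve lever lies over the red pointer to within about 0.02 rad; no verdict came back from the hand-in.

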